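# Stand the ballasted capsule heavy end down

### The job

A closed metal capsule lies in a cradle; a heavy block is hidden in one of its two identical-looking ends. Lift it level, clear of the cradle, and hold it a moment to feel which end is the heavy one, then stand it upright, heavy end down, with its whole foot on the round pad of the drilling fixture, and let go. Leave the bottles and the red carton where they stand.

Things in the scene. Friction and masses are not known exactly. Their poses are not given: they have to be found in the camera images.
- capsule_center (a point): Centre of the capsule: closed square aluminium tube, 28 x 28 mm across, 110 mm long, flat ends, a thin dark band near each, about 0.41 kg; x along its length. Ends look alike; a hidden tungsten block (0.24 to 0.38 kg) centred 25 mm from the middle fills one half, towards +x in some starts, -x in others: held at the middle, the heavy end pulls down with 0.05 to 0.09 N m.
- cradle: Fixed dark steel cradle; origin at the centre of its underside on the bench, x along the lying capsule, whose centre starts level 60 mm above it. Foot 130 x 70 x 10 mm; two posts, 12 mm thick along x, centred 42 mm either side of the middle, 39 mm wide, with side lips up to 53 mm above the bench. Between the posts the capsule is free all round.
- pad_top (a point): Centre of the top face of the round steel pad, 90 mm in diameter, 22 mm above the bench, raised 10 mm above a fixed square dark steel base of 150 x 150 x 12 mm. z points up.
- bottle_a: White bottle with a red cap, 68 mm in diameter, 150 mm tall, loose; origin at the centre of its underside. Bystander.
- bottle_b: White bottle with a red cap, 64 mm in diameter, 130 mm tall, loose; origin at the centre of its underside. Bystander.
- carton: Low red carton, 70 x 100 x 40 mm (x, y, z), loose; origin at the centre of its underside. Bystander.
There are look-alikes about, which are no part of the job. Of the things shaped like the part that bears capsule_center, the aluminium one is meant. There is more than one size of the part that bears pad_top; the job needs the larger.

How it is judged:
By the outcome, as a careful person would: the job done as asked, in the order asked, and still so for the second after the job is handed in, with the robot touching nothing.
It also fails if it takes over 48 s, if anything falls off the work surface, if the arm or the gripper's body presses on something with over 40 N, if the wrist force passes 120 N, or if a joint passes its speed limit or range.

### The arm

A 7-joint arm with a two-finger parallel gripper is mounted at the origin on the work surface. World frame = base frame: x ahead of the robot, y to its left, z up, the work surface at z = 0. Lengths are in m, angles in rad, forces in N, time in s.
With the tool pointing down it reaches from about 0.35 to 0.9 m from the base axis. Payload 19.9 kg.
Tool frame: the origin (TCP) lies on the centre line of the jaws, within the pads' length; the fingertips stand 8 mm ahead of it and the grasp point (between the pads) lies 11 mm behind it; z points along the fingers, y is the direction in which the jaws open and shut (so a half turn about z gives the same grasp; the last joint's range is limited). The gripper opens to 85 mm and grips with 20 to 120 N. Pads are 22 mm wide; open, the fingers measure 114 mm over their backs; the gripper's body (76 mm by 85 mm) begins 54 mm behind the grasp point. The pads swing forward as they close: fully open they stand 13 mm farther back than shut.
Start: joints at [-1.29, 0.417, -0.01, 1.614, 0.005, 1.111, -0.053], TCP at [0.198, 0.593, 0.239] pointing down, gripper open.
Joint ranges: [-2.81, 2.81], [-0.39, 2.02], [-1.27, 1.25], [0.06, 2.57], [-1.19, 4.33], [0.19, 2], [-2.82, 2.82]. Speed limits (rad/s): [1.89, 1.89, 2.39, 2.39, 3.01, 3.01, 3.01].

### API

Orientations are given as a unit quaternion [x, y, z, w].
In Python, from station import get_obs, camera, sign_off gives the robot as it stands.
- The arm moves only by the tool apply_moves, never from a script. Its argument "commands" is a list that holds one entry, the list of rows, each a list of 7 numbers: the shift along the world's x, y, z each as a share of 50 cm, from -1 to 1, then the turn, a rotation vector about the world's x, y, z each as a share of 90 degrees, from -1 to 1, then the opening, from -1 (shut) to 1 (fully open). In form: [[[tx, ty, tz, wx, wy, wz, claw], ...]]. A call has 1 to 12 rows; each row is the pose to reach, as a shift and turn from the pose commanded when the call began; what a row does not reach only later rows make up. A row lasts 1/12 s, in which the tool goes at most 41.7 mm and 7.16 degrees, less where a joint would pass 70% of its speed; a pose out of reach is approached as far as the arm can. A call with a number of a shift or a turn outside -1 to 1 is refused whole. A call with a gripper value outside its range is refused whole. The fingers move at their own pace and stop on an object; "newtons" is the grip in N (left out, the last holds). Time passes only in rows, so rows that repeat a pose let the fingers close. It gives the time, the measured TCP pose, the force and the opening at its end, in the units of the state.
- get_obs(): the state, without advancing time (a new reading comes with each control period).
- camera(name): name is "scene" or "top"; returns a dict with "frame" (400x640x3 uint8, red, green, blue), "fx", "fy", "cx", "cy" (pixels), "xyz" and "attitude" of the camera in the world. Camera axes: x right, y down, z forward; pixel columns grow to the right and rows downward; lengths in m; the calibration is good to about 2 mm. A picture is of the moment at which its call begins. There is no depth.
- sign_off(): hands the job in, once; it reports no verdict.
The state is a dict: "time_s": time; "joints": joint angles; "qd": joint speeds; "effort": joint torques, N m; "position": TCP position; "ee_rot": TCP orientation; "force": force on the tool from outside, world axes, zero at the start; "ft_torque": the same for the moment, N m; "finger_gap": finger opening in m.
Only numpy, scipy, OpenCV 4.12 (cv2) and the standard library are available. Lean on these libraries where they do the work, as an engineer would, in place of code of your own. Each camera call takes 0.05 s, during which the arm holds its last target.

## Working session

There is one attempt and no reset: what is moved stays moved. The work goes in short steps, Python scripts to look and compute and a tool call to move; the robot and the scene stay as the last step left them, time stands still between calls to the robot, and variables do not carry over. Pictures are saved under pics/ and viewed, and the job is handed in when it is done.

Besides the shell and the picture viewer there is one more tool, called in YAML: its name, and indented under it one key for each argument. apply_moves: Moves the arm, as the interface text tells. Its arguments: {"type":"object","properties":{"commands":{"type":"array","items":{"type":"array","items":{"type":"array","items":{"type":"number","minimum":-1,"maximum":1}}}},"newtons":{"type":"number"}},"required":["commands"]}

```bash
mkdir -p pics; ls; python3 - <<'E'
from station import get_obs,camera
import cv2,json,numpy as np
o=get_obs();print(o)
for n in("scene","top"):
    c=camera(n);cv2.imwrite(f"pics/{n}0.png",c["frame"][:,:,::-1]);print({k:v for k,v in c.items() if k!="frame"})
    np.save(f"{n}0.npy",c["frame"])
E
```

```text
pics
{'time_s': 0.0, 'joints': array([-1.2904867 ,  0.41797744, -0.01031814,  1.61418367,  0.00469334,
        1.11067745, -0.05301523]), 'qd': array([ 0.00027985, -0.00142297,  0.0011052 ,  0.00186831, -0.00130465,
        0.00050783, -0.00016783]), 'effort': array([ 1.73152357e-04, -8.64428329e+01,  6.78918399e-01, -4.34919655e+01,
        1.90378464e-02,  7.39500654e-03, -4.85143318e-06]), 'position': array([0.19756986, 0.59259554, 0.23865403]), 'ee_rot': array([ 1.60209427e-01,  9.87082857e-01, -6.08125906e-04, -5.85828031e-05]), 'force': array([-0.77019683, -0.34781973, -0.51120249]), 'ft_torque': array([0.00633394, 0.01340284, 0.02236023]), 'finger_gap': 0.08543538221952605}
{'fx': 484.79424128947085, 'fy': 484.79424128947085, 'cx': 322.1959017036468, 'cy': 201.8463653912354, 'xyz': array([ 1.22662421, -0.09862263,  1.0114983 ]), 'attitude': array([ 0.7223697 ,  0.6262936 , -0.19132856, -0.22210747])}
{'fx': 388.19484846976206, 'fy': 388.19484846976206, 'cx': 322.56968633072, 'cy': 193.5770541113979, 'xyz': array([ 0.41278532, -0.00700325,  1.00211426]), 'attitude': array([-0.69764533,  0.71230233, -0.05189535,  0.0567738 ])}
```

View pics/scene0.png

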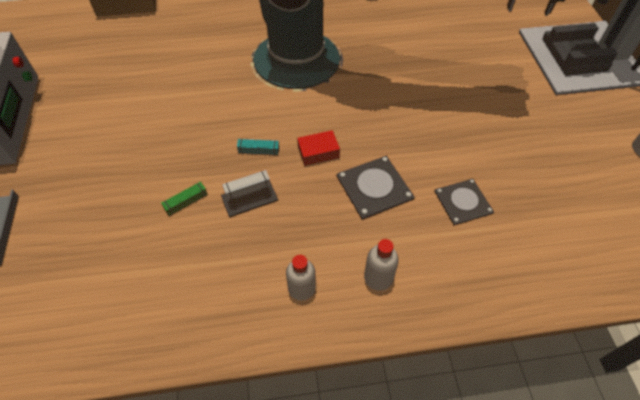

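View pics/top0.png

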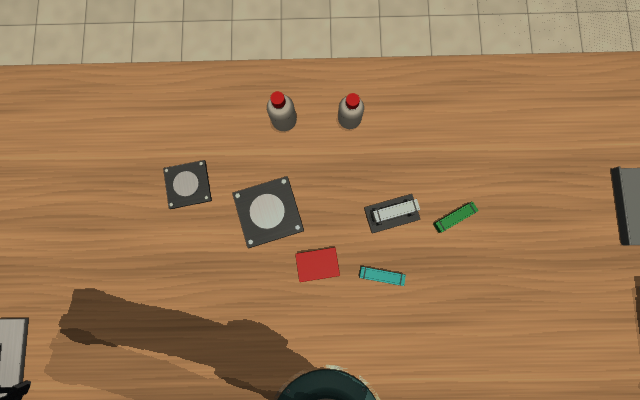

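The capsule is aluminium, in the cradle at about top (396,211). The larger pad is at (267,211), the carton at (318,264), and the bottles at (282,110) and (350,110). Next I measure them.

```bash
cat > h.py <<'E'
import numpy as np,cv2
from scipy.spatial.transform import Rotation as R
CAL={'scene':(484.79424128947085,322.1959017036468,201.8463653912354,[1.22662421,-0.09862263,1.0114983],[0.7223697,0.6262936,-0.19132856,-0.22210747]),
'top':(388.19484846976206,322.56968633072,193.5770541113979,[0.41278532,-0.00700325,1.00211426],[-0.69764533,0.71230233,-0.05189535,0.0567738])}
def ray(n,u,v):
    f,cx,cy,p,q=CAL[n];return np.array(p),R.from_quat(q).apply([(u-cx)/f,(v-cy)/f,1])
def at(n,u,v,z):
    p,d=ray(n,u,v);return p+d*(z-p[2])/d[2]
def proj(n,X):
    f,cx,cy,p,q=CAL[n];c=R.from_quat(q).inv().apply(np.array(X)-p);return np.stack([cx+f*c[...,0]/c[...,2],cy+f*c[...,1]/c[...,2]],-1)
E
python3 - <<'E'
from h import *
t=np.load('top0.npy');s=np.load('scene0.npy')
def blob(n,img,box,cond,z):
    x0,y0,x1,y1=box;sub=img[y0:y1,x0:x1].astype(int);m=cond(sub).astype(np.uint8)
    k,l,st,ce=cv2.connectedComponentsWithStats(m);i=1+np.argmax(st[1:,4])
    pts=np.argwhere(l==i)[:,::-1].astype(np.float32)
    r=cv2.minAreaRect(pts);b=cv2.boxPoints(r)+[x0,y0]
    c=ce[i]+[x0,y0]
    w=np.array([at(n,*p,z) for p in b])
    print(n,st[i,4],'c',c.round(1),at(n,*c,z).round(4),'rect',b.round(1).tolist(),'\n  rectc',w.mean(0).round(4),np.linalg.norm(w[1]-w[0]).round(4),np.linalg.norm(w[2]-w[1]).round(4))
light=lambda s:(s.min(-1)>125)&(s.max(-1)-s.min(-1)<40)
blob('top',t,(240,185,296,240),light,.022)
blob('scene',s,(350,163,400,204),light,.022)
dark=lambda s:(s.max(-1)<100)&(s.max(-1)-s.min(-1)<30)
ndk=lambda s:(s.max(-1)-s.min(-1)<45)
blob('top',t,(225,170,310,255),ndk,.012)
blob('scene',s,(330,150,420,222),ndk,.012)
blob('top',t,(360,190,425,240),light,.074)
red=lambda s:(s[...,0]>120)&(s[...,1]<60)
blob('top',t,(285,240,350,290),red,.04)
blob('top',t,(268,85,290,112),red,.15);blob('top',t,(340,88,365,112),red,.13)
a=cv2.resize(t[185:240,355:425],None,fx=8,fy=8,interpolation=cv2.INTER_CUBIC)
b=cv2.resize(s[160:220,210:285],None,fx=8,fy=8,interpolation=cv2.INTER_CUBIC)
cv2.imwrite('pics/zt.png',a[:,:,::-1]);cv2.imwrite('pics/zs.png',b[:,:,::-1])
E
```

```text
top 941 c [266.6 210.7] [0.5237 0.1413 0.022 ] rect [[250.0, 194.0], [283.0, 194.0], [283.0, 228.0], [250.0, 228.0]] 
  rectc [0.5234 0.1416 0.022 ] 0.0845 0.0868
scene 749 c [375.  182.5] [0.5242 0.1392 0.022 ] rect [[358.0, 169.0], [392.0, 169.0], [392.0, 196.0], [358.0, 196.0]] 
  rectc [0.5234 0.1395 0.022 ] 0.0879 0.0852
top 3397 c [267.6 211.8] [0.5221 0.1402 0.012 ] rect [[230.7, 192.7], [287.3, 175.4], [304.2, 230.9], [247.6, 248.2]] 
  rectc [0.523  0.1406 0.012 ] 0.1529 0.1509
scene 2815 c [374.5 186.9] [0.5307 0.1375 0.012 ] rect [[336.0, 173.6], [394.7, 150.1], [414.0, 198.4], [355.3, 221.9]] 
  rectc [0.5248 0.1405 0.012 ] 0.1774 0.1611
top 403 c [396.2 210.1] [ 0.5129 -0.178   0.074 ] rect [[377.7, 209.5], [411.8, 199.8], [414.9, 210.6], [380.8, 220.3]] 
  rectc [ 0.513  -0.1782  0.074 ] 0.0858 0.027
top 1157 c [317.  264.4] [0.3876 0.0152 0.04  ] rect [[294.7, 253.4], [334.8, 247.1], [339.3, 275.3], [299.2, 281.6]] 
  rectc [0.3879 0.0152 0.04  ] 0.0994 0.0686
top 133 c [276.9  97.5] [0.7719 0.0987 0.15  ] rect [[271.0, 92.0], [283.0, 92.0], [283.0, 103.0], [271.0, 103.0]] 
  rectc [0.772  0.0984 0.15  ] 0.0278 0.0268
top 128 c [352.3  99.2] [ 0.7721 -0.0771  0.13  ] rect [[344.0, 99.0], [352.5, 90.5], [361.0, 99.0], [352.5, 107.5]] 
  rectc [ 0.7725 -0.0775  0.13  ] 0.0293 0.029
```

View pics/zt.png

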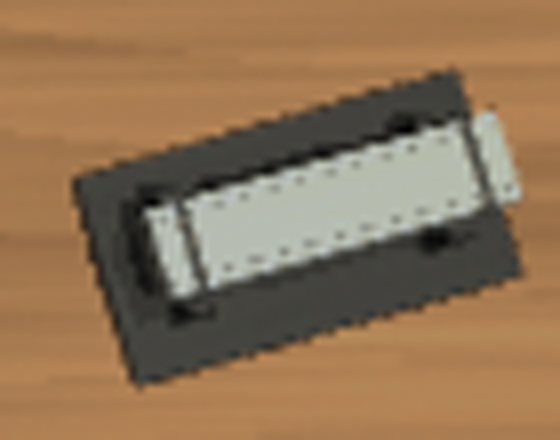

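View pics/zs.png

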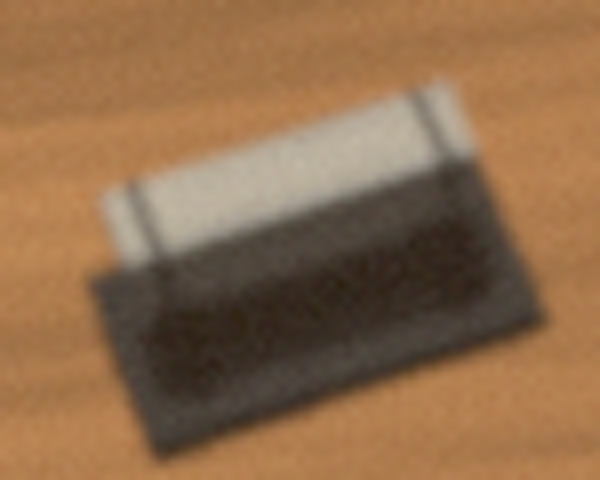

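```bash
python3 - <<'E'
from h import *
def q(n,P,o,z):
    w=np.array([at(n,(a-3.5)/8+o[0],(b-3.5)/8+o[1],z) for a,b in P]);d=(w[1]+w[2]-w[0]-w[3])/2
    print(n,z,w.mean(0).round(4),np.linalg.norm(d).round(4),np.linalg.norm(w[3]-w[0]).round(4),'yaw',np.degrees(np.arctan2(d[1],d[0])).round(2))
q('top',[(143,208),(491,111),(521,200),(172,298)],(355,185),.074)
q('top',[(76,178),(458,69),(523,273),(138,387)],(355,185),.010)
q('scene',[(94,280),(480,158),(548,320),(158,457)],(210,160),.010)  
E
```

```text
top 0.074 [ 0.5129 -0.1776  0.074 ] 0.1092 0.0282 yaw -75.59
top 0.01 [ 0.513  -0.1784  0.01  ] 0.1287 0.0694 yaw -75.03
scene 0.01 [ 0.5165 -0.1783  0.01  ] 0.1275 0.0713 yaw 104.63
```

apply_moves:
  commands:
    - [[0.32, -0.78, -0.02, 0, 0, -0.32, 1], [0.32, -0.78, -0.02, 0, 0, -0.32, 1], [0.32, -0.78, -0.02, 0, 0, -0.32, 1], [0.32, -0.78, -0.02, 0, 0, -0.32, 1], [0.32, -0.78, -0.02, 0, 0, -0.32, 1], [0.32, -0.78, -0.02, 0, 0, -0.32, 1], [0.32, -0.78, -0.02, 0, 0, -0.32, 1], [0.32, -0.78, -0.02, 0, 0, -0.32, 1], [0.32, -0.78, -0.02, 0, 0, -0.32, 1], [0.32, -0.78, -0.02, 0, 0, -0.32, 1], [0.32, -0.78, -0.02, 0, 0, -0.32, 1], [0.32, -0.78, -0.02, 0, 0, -0.32, 1]]

```text
time_s: 1.1
position: [0.3584, 0.2006, 0.2293]
ee_rot: [0.403, 0.915, 0.0, -0.0]
force: [0.2, 0.1, -0.0]
finger_gap: 0.0855
```

```bash
cat > st.py <<'E'
from station import get_obs
import json,numpy as np
from scipy.spatial.transform import Rotation as R
o=get_obs();np.set_printoptions(suppress=True,precision=4)
M=R.from_quat(o['ee_rot']).as_matrix()
print(o['time_s'],'j',o['joints'],'p',o['position'],'\nq',o['ee_rot'],'ty',M[:,1],'tz',M[:,2],'F',o['force'],'T',o['ft_torque'],'gap',o['finger_gap'])
open('log.jsonl','a').write(json.dumps([list(o['joints']),list(o['position']),list(o['ee_rot'])])+'\n')
E
python3 st.py
```

```text
1.1 j [-0.9044  0.0316  0.3272  2.1317 -0.0122  0.9801  0.1714] p [0.3584 0.2006 0.2293] 
q [ 0.4026  0.9154  0.     -0.    ] ty [ 0.7371  0.6758 -0.    ] tz [-0.  0. -1.] F [ 0.1773  0.0806 -0.0428] T [ 0.0384 -0.0052 -0.0202] gap 0.0854722590987621
```

apply_moves:
  commands:
    - [[0.309, -0.757, -0.1, 0, 0, -0.309, 1], [0.309, -0.757, -0.1, 0, 0, -0.309, 1], [0.309, -0.757, -0.1, 0, 0, -0.309, 1], [0.309, -0.757, -0.1, 0, 0, -0.309, 1], [0.309, -0.757, -0.1, 0, 0, -0.309, 1], [0.309, -0.757, -0.1, 0, 0, -0.309, 1], [0.309, -0.757, -0.1, 0, 0, -0.309, 1], [0.309, -0.757, -0.1, 0, 0, -0.309, 1], [0.309, -0.757, -0.1, 0, 0, -0.309, 1], [0.309, -0.757, -0.1, 0, 0, -0.309, 1], [0.309, -0.757, -0.1, 0, 0, -0.309, 1], [0.309, -0.757, -0.1, 0, 0, -0.309, 1]]

```text
time_s: 2.1
position: [0.5122, -0.1767, 0.1783]
ee_rot: [0.61, 0.792, -0.001, -0.0]
force: [-0.0, 1.0, -0.1]
finger_gap: 0.0853
```

```bash
python3 st.py; python3 - <<'E'
from station import camera
import cv2
for n in("scene","top"):
    c=camera(n);cv2.imwrite(f"pics/{n}1.png",c["frame"][:,:,::-1])
E
```

```text
2.1 j [-0.2366  0.3971  0.6357  1.897  -0.2864  0.9405  0.7918] p [ 0.5122 -0.1767  0.1783] 
q [ 0.61    0.7924 -0.0009 -0.0005] ty [ 0.9667  0.2559 -0.0019] tz [-0.0018 -0.0008 -1.    ] F [-0.0356  0.9676 -0.1053] T [ 0.011  -0.0038 -0.0313] gap 0.08525813462809656
```

View pics/scene1.png

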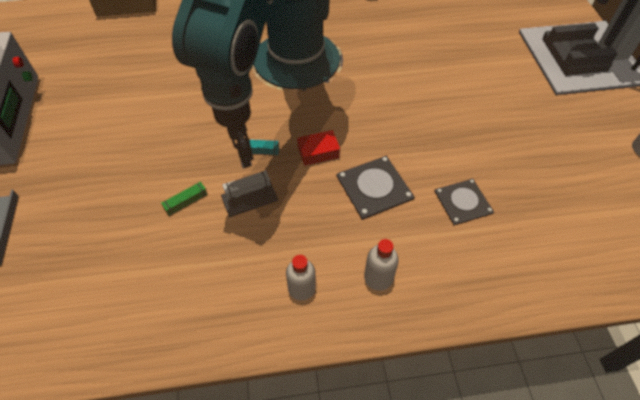

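```bash
cat > fit.py <<'E'
import json,itertools,numpy as np
from scipy.spatial.transform import Rotation as R
D=[json.loads(l) for l in open('log.jsonl')]
D.append([[-1.2904867,.41797744,-.01031814,1.61418367,.00469334,1.11067745,-.05301523],[.19756986,.59259554,.23865403],[1.60209427e-01,9.87082857e-01,-6.08125906e-04,-5.85828031e-05]])
ax='zyzyzyz'
best=[]
for s in itertools.product([1,-1],repeat=7):
    e=[]
    for q,p,o in D:
        r=R.identity()
        for a,si,qi in zip(ax,s,q): r=r*R.from_euler(a,si*qi)
        e.append(r.inv()*R.from_quat(o))   # should be a constant tool rotation
    err=max((e[0].inv()*x).magnitude() for x in e)
    best.append((err,s,e[0].as_quat().round(3).tolist()))
best.sort(key=lambda b:b[0])
for b in best[:6]:print(b)
s=best[0][1]
A=[];B=[]
for q,p,o in D:
    r=R.identity();cols=[]
    f=lambda r,v:cols.append(r.apply(v))
    rs=[]
    for a,si,qi in zip(ax,s,q): r=r*R.from_euler(a,si*qi);rs.append(r)
    # z along: base, upper(after j2/j3), forearm(after j4), hand(after j6); offsets x at elbow
    C=np.stack([[0,0,1],rs[2].apply([0,0,1]),rs[4].apply([0,0,1]),rs[6].apply([0,0,1])],1)
    A.append(C);B.append(p)
A=np.vstack(A);B=np.hstack(B)
x,res,rk,sv=np.linalg.lstsq(A,B,rcond=None);print(x,(A@x-B).round(4),sv)
E
python3 fit.py
```

```text
(5.2589550330859935e-09, (-1, 1, -1, 1, -1, 1, -1), [0.0, -0.0, 0.707, 0.707])
(0.003954615292162273, (-1, -1, -1, -1, -1, -1, -1), [0.0, -0.0, -0.707, -0.707])
(0.32198086135143034, (-1, -1, -1, -1, 1, 1, 1), [0.587, 0.587, -0.331, -0.448])
(0.3232075410085232, (1, -1, -1, -1, -1, -1, 1), [0.0, -0.0, 0.286, -0.958])
(0.3232144332143348, (1, 1, -1, 1, -1, 1, 1), [0.0, 0.0, -0.286, 0.958])
(0.32375409550285195, (-1, 1, -1, 1, 1, -1, 1), [0.587, 0.587, 0.331, 0.448])
[15.79799371  0.52203287  0.48493873 15.81859356] [-0.0095  0.03    0.0018 -0.0074  0.0114 -0.0038 -0.0285  0.011   0.002 ] [3.10269886e+00 1.51230663e+00 2.93578298e-01 4.57237049e-04]
```

apply_moves:
  commands:
    - [[0, 0, -0.07, 0, 0, 0, 1], [0, 0, -0.14, 0, 0, 0, 1], [0, 0, -0.2, 0, 0, 0, 1], [0, 0, -0.24, 0, 0, 0, 1], [0, 0, -0.258, 0, 0, 0, 1], [0, 0, -0.258, 0, 0, 0, 1]]

```text
time_s: 2.7
position: [0.5116, -0.174, 0.049]
ee_rot: [0.608, 0.794, -0.0, -0.001]
force: [0.0, -0.7, 0.7]
finger_gap: 0.0856
```

```bash
python3 st.py; python3 - <<'E'
from station import camera
import cv2
for n in("scene","top"):
    c=camera(n);cv2.imwrite(f"pics/{n}2.png",cv2.resize(c["frame"][130:250,180:340,::-1] if n=="scene" else c["frame"][150:270,340:500,::-1],None,fx=4,fy=4))
E
```

```text
2.7 j [-0.1371  0.5912  0.5173  1.9696 -0.4445  0.6962  0.918 ] p [ 0.5116 -0.174   0.049 ] 
q [ 0.6084  0.7936 -0.0004 -0.0012] ty [ 0.9657  0.2597 -0.0021] tz [-0.0024  0.0009 -1.    ] F [ 0.0327 -0.6966  0.6708] T [-0.0748  0.0359 -0.0019] gap 0.08560410828878184
```

View pics/scene2.png

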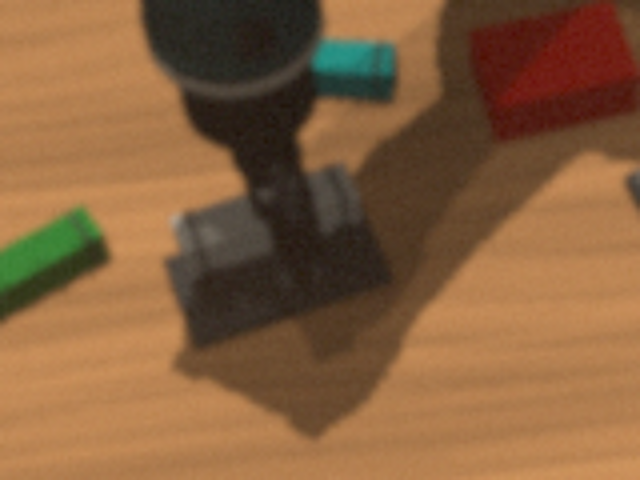

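View pics/top2.png

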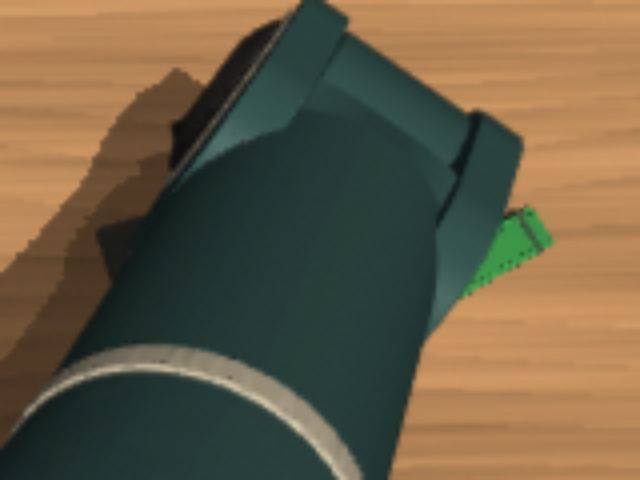

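apply_moves:
  commands:
    - [[0, -0.004, 0, 0, 0, 0, 1], [0, -0.004, 0, 0, 0, 0, -1], [0, -0.004, 0, 0, 0, 0, -1], [0, -0.004, 0, 0, 0, 0, -1], [0, -0.004, 0, 0, 0, 0, -1], [0, -0.004, 0, 0, 0, 0, -1], [0, -0.004, 0, 0, 0, 0, -1], [0, -0.004, 0, 0, 0, 0, -1]]
  newtons: 90

```text
time_s: 3.47
position: [0.5123, -0.1776, 0.0507]
ee_rot: [0.609, 0.793, 0.0, 0.0]
force: [-2.3, 1.7, 10.9]
finger_gap: 0.0267
```

```bash
python3 st.py
```

```text
3.4667 j [-0.1321  0.59    0.5191  1.9666 -0.4444  0.698   0.9218] p [ 0.5123 -0.1776  0.0507] 
q [0.6091 0.7931 0.0002 0.    ] ty [0.9661 0.258  0.0003] tz [ 0.0003  0.0002 -1.    ] F [-2.3463  1.6593 10.9402] T [0.3358 0.5947 0.0668] gap 0.0266763595964515
```

apply_moves:
  commands:
    - [[0, 0, 0.03, 0, 0, 0, -1], [0, 0, 0.06, 0, 0, 0, -1], [0, 0, 0.09, 0, 0, 0, -1], [0, 0, 0.12, 0, 0, 0, -1], [0, 0, 0.14, 0, 0, 0, -1], [0, 0, 0.14, 0, 0, 0, -1], [0, 0, 0.14, 0, 0, 0, -1], [0, 0, 0.14, 0, 0, 0, -1], [0, 0, 0.14, 0, 0, 0, -1], [0, 0, 0.14, 0, 0, 0, -1], [0, 0, 0.14, 0, 0, 0, -1], [0, 0, 0.14, 0, 0, 0, -1]]

```text
time_s: 4.47
position: [0.512, -0.1776, 0.1199]
ee_rot: [0.609, 0.793, -0.0, -0.0]
force: [-0.3, 0.1, -3.8]
finger_gap: 0.0272
```

```bash
python3 st.py
```

```text
4.4667 j [-0.1939  0.4819  0.5931  1.9383 -0.3592  0.8275  0.8543] p [ 0.512  -0.1776  0.1199] 
q [ 0.6091  0.7931 -0.0002 -0.0002] ty [ 0.9662  0.2579 -0.0006] tz [-0.0006 -0.     -1.    ] F [-0.3223  0.1486 -3.8387] T [ 0.0914  0.0894 -0.0094] gap 0.02720522495204676
```

apply_moves:
  commands:
    - [[0, 0, 0, 0, 0, 0, -1], [0, 0, 0, 0, 0, 0, -1], [0, 0, 0, 0, 0, 0, -1]]

```text
time_s: 4.72
position: [0.5121, -0.1776, 0.1202]
ee_rot: [0.609, 0.793, -0.0, -0.0]
force: [1.4, -0.4, -4.2]
finger_gap: 0.0265
```

```bash
python3 st.py; python3 - <<'E'
from station import camera,get_obs
import cv2,numpy as np
c=camera("scene");cv2.imwrite("pics/scene3.png",cv2.resize(c["frame"][110:230,180:340,::-1],None,fx=4,fy=4))
for i in range(3):
    camera("top");o=get_obs();print(o['time_s'],o['force'],o['ft_torque'])
E
```

```text
4.7167 j [-0.1941  0.4814  0.5932  1.9382 -0.3591  0.8276  0.8543] p [ 0.5121 -0.1776  0.1202] 
q [ 0.6091  0.7931 -0.     -0.    ] ty [ 0.9661  0.258  -0.0001] tz [-0.0001 -0.     -1.    ] F [ 1.3785 -0.4116 -4.235 ] T [ 0.0761 -0.0096  0.0101] gap 0.02653864300359077
4.8167 [ 0.46978526 -0.38087506 -4.42717738] [ 0.03950835  0.03744452 -0.00028863]
4.8667 [-1.37648852e-03  5.46577460e-01 -4.83122278e+00] [0.09437264 0.01801545 0.01587867]
4.9167 [ 0.30647019 -0.35926915 -4.20943646] [ 0.07449947 -0.01056833 -0.03814037]
```

View pics/scene3.png

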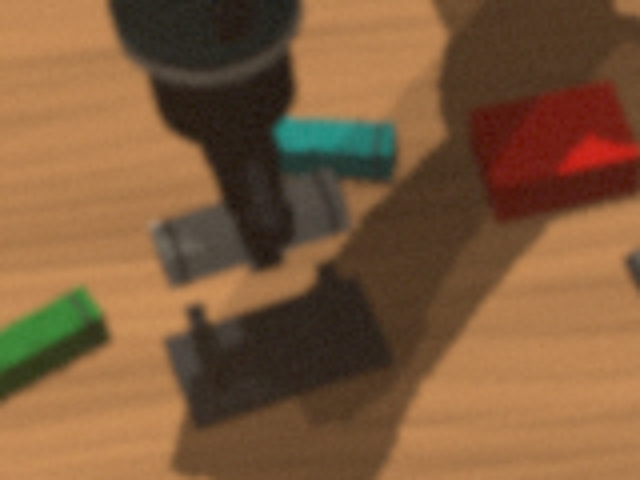

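```bash
python3 - <<'E'
from station import camera,get_obs
import numpy as np
T=[]
for i in range(10):
    camera("top");o=get_obs();T.append(np.r_[o['force'],o['ft_torque']])
T=np.array(T);print(T.mean(0).round(4),T.std(0).round(3))
E
cat >> fit.py <<'E'
print('---')
A=[];B=[]
I=np.eye(3)
for q,p,o in D:
    r=R.identity();rs=[]
    for a,si,qi in zip(ax,s,q): r=r*R.from_euler(a,si*qi);rs.append(r)
    C=[I[2]]+[rs[0].apply(I[0]),rs[0].apply(I[1])]+[rs[2].apply(v) for v in I]+[rs[4].apply(v) for v in I]+[rs[6].apply(I[2]), rs[5].apply(I[0])]
    A.append(np.stack(C,1));B.append(p)
A=np.vstack(A);B=np.hstack(B)
U,S,V=np.linalg.svd(A,full_matrices=False);print('sv',S)
for k in range(3,len(S)+1):
    print(k,np.abs(A@(V[:k].T@((U.T@B)[:k]/S[:k]))-B).max().round(5),(V[:k].T@((U.T@B)[:k]/S[:k])).round(3))
x0=V.T@((U.T@B)/S)
print(len(D)); print('null-ish',V[-2:].round(2))
E
python3 fit.py
```

```text
[ 0.0815 -0.2088 -4.0326  0.0627  0.0205 -0.0164] [0.499 0.472 0.501 0.019 0.028 0.03 ]
(5.2589550330859935e-09, (-1, 1, -1, 1, -1, 1, -1), [0.0, -0.0, 0.707, 0.707])
(0.005125304542488331, (-1, -1, -1, -1, -1, -1, -1), [0.0, -0.0, -0.707, -0.707])
(0.3232075410085232, (1, -1, -1, -1, -1, -1, 1), [0.0, -0.0, 0.286, -0.958])
(0.3232144332143348, (1, 1, -1, 1, -1, 1, 1), [0.0, 0.0, -0.286, 0.958])
(0.5826206383275516, (-1, 1, 1, 1, 1, 1, 1), [-0.0, 0.0, 0.812, 0.583])
(0.5826209858239303, (-1, -1, 1, -1, 1, -1, 1), [-0.0, -0.0, -0.812, -0.583])
[-0.2364789   0.44693559  0.50377866 -0.29958732] [ 0.0024  0.0365 -0.0001  0.0063  0.0104 -0.0005 -0.0088  0.0112 -0.0022
 -0.0102  0.0116 -0.0022 -0.0013  0.0101 -0.0019 -0.0015  0.0101 -0.0019
 -0.0275  0.017   0.0087] [4.77446237e+00 2.19353456e+00 6.26826599e-01 1.89240155e-03]
---
sv [5.26658732e+00 5.23594640e+00 4.53844618e+00 7.19760510e-01
 6.13885191e-01 3.98640699e-01 3.07481609e-01 2.68626517e-01
 1.57623093e-01 7.10735137e-02 1.82522874e-03]
3 0.10686 [ 0.036  0.128 -0.048  0.115  0.002  0.085 -0.113  0.035  0.079 -0.036
 -0.134]
4
[... 161 characters left out ...]
 -0.042
 -0.125]
6 0.07051 [ 0.034  0.11  -0.053  0.241  0.114  0.245 -0.085 -0.116  0.162 -0.034
  0.048]
7 0.06577 [-0.05   0.009  0.062  0.247 -0.017  0.438 -0.051 -0.072  0.167  0.049
 -0.025]
8 0.0179 [-0.09   0.037  0.037  0.002  0.027  0.49  -0.14  -0.099  0.342  0.089
 -0.016]
9 0.00732 [-0.036 -0.002 -0.023 -0.019  0.063  0.522 -0.001 -0.071  0.395  0.034
 -0.079]
10 0.0004 [-0.005 -0.    -0.015  0.001 -0.017  0.501  0.     0.     0.47   0.005
  0.001]
11 0.0 [ 0.289 -0.    -0.014 -0.    -0.016  0.502  0.    -0.     0.47   0.3
 -0.   ]
7
null-ish [[ 0.19  0.01  0.05  0.12 -0.49 -0.13  0.01  0.44  0.47 -0.18  0.49]
 [ 0.71  0.    0.   -0.    0.    0.   -0.   -0.   -0.    0.71 -0.  ]]
```

```bash
cat > kin.py <<'E'
import json,numpy as np
from scipy.spatial.transform import Rotation as R
from scipy.optimize import least_squares
ax='zyzyzyz';s=(-1,1,-1,1,-1,1,-1)
D=[json.loads(l) for l in open('log.jsonl')]
D.append([[-1.2904867,.41797744,-.01031814,1.61418367,.00469334,1.11067745,-.05301523],[.19756986,.59259554,.23865403],[1.60209427e-01,9.87082857e-01,-6.08125906e-04,-5.85828031e-05]])
LO=np.array([-2.81,-.39,-1.27,.06,-1.19,.19,-2.82]);HI=np.array([2.81,2.02,1.25,2.57,4.33,2,2.82])
def chain(q):
    r=R.identity();rs=[]
    for a,si,qi in zip(ax,s,q): r=r*R.from_euler(a,si*qi);rs.append(r)
    return rs
def cols(q):
    rs=chain(q);return np.stack([[0,0,1.],rs[0].apply([0,1,0]),rs[2].apply([0,1,0]),rs[2].apply([0,0,1]),rs[4].apply([0,0,1]),rs[6].apply([0,0,1])],1)
L=np.linalg.lstsq(np.vstack([cols(d[0]) for d in D]),np.hstack([d[1] for d in D]),rcond=None)[0]
T0=R.from_quat([0,0,.70710678,.70710678])
def fk(q): return cols(q)@L, chain(q)[6]*T0
def err(q,p,r):
    a,b=fk(q);return np.r_[a-p,(r*b.inv()).as_rotvec()]
def jac(q):
    p,r=fk(q);J=np.zeros((6,7))
    for i in range(7):
        d=q.copy();d[i]+=1e-6;a,b=fk(d);J[:3,i]=(a-p)/1e-6;J[3:,i]=(b*r.inv()).as_rotvec()/1e-6
    return J
def elbow_wrist(q):
    C=cols(q);return C[:,:4]@L[:4],C[:,:5]@L[:5]
def track(q,p,r,n=12,hist=None):
    q=np.array(q,float);p0,r0=fk(q);w=(r*r0.inv()).as_rotvec()
    for k in range(1,n+1):
        pt=p0+(p-p0)*k/n;rt=R.from_rotvec(w*k/n)*r0
        for _ in range(4):
            a,b=fk(q);e=np.r_[pt-a,(rt*b.inv()).as_rotvec()];J=jac(q)
            q=np.clip(q+J.T@np.linalg.solve(J@J.T+1e-5*np.eye(6),e),LO,HI)
        if hist is not None: hist.append(q.copy())
    return q
E
python3 - <<'E'
from kin import *
np.set_printoptions(suppress=True,precision=4)
print(L,max(np.abs(fk(np.array(d[0]))[0]-d[1]).max() for d in D))
q=np.array(D[-1][0])
for d in D[:-1]:
    q=track(q,np.array(d[1]),R.from_quat(d[2]));print(q-np.array(d[0]),np.linalg.norm(err(q,np.array(d[1]),R.from_quat(d[2]))))
E
```

```text
[ 0.2941 -0.0144 -0.0163  0.5017  0.4698  0.3048] 7.823838945847372e-05
[ 0.0275  0.0003 -0.0282 -0.0008  0.0009  0.0002 -0.0012] 2.4721434838397557e-14
[-0.0047  0.0014  0.0061  0.0001 -0.0033  0.0005  0.003 ] 6.595560000979994e-14
[-0.0019  0.0007  0.0025  0.0001 -0.0023  0.0004  0.002 ] 4.881633555465351e-16
[-0.0017  0.0006  0.0022  0.0002 -0.0021  0.0003  0.0018] 5.973792340069199e-16
[-0.0016  0.0005  0.0021  0.0001 -0.0015  0.0002  0.0013] 5.632628776383879e-16
[-0.0016  0.0005  0.0021  0.0001 -0.0014  0.0002  0.0013] 1.6655217518561564e-16
```

```bash
cat > search.py <<'E'
from kin import *
np.set_printoptions(suppress=True,precision=2)
rng=np.random.default_rng(0)
def pose(c,phi,al,sg,off=.011):
    # al: angle of tool below horizontal
    h=np.array([np.cos(phi),np.sin(phi),0]);tz=np.cos(al)*h-np.sin(al)*np.array([0,0,1.])
    ty=sg*np.array([np.sin(phi),-np.cos(phi),0]);tx=np.cross(ty,tz)
    return np.array(c)+off*tz,R.from_matrix(np.stack([tx,ty,tz],1))
def solve(p,r,n=25):
    S=[]
    for _ in range(n):
        q0=LO+(HI-LO)*rng.random(7)
        o=least_squares(lambda q:np.r_[10*err(q,p,r)],q0,bounds=(LO+.03,HI-.03),max_nfev=80)
        if np.abs(o.fun).max()<1e-4:S.append(o.x)
    return S
if __name__=="__main__":
    for deg in range(0,360,30):
      for sg in(1,-1):
        p,r=pose([.5235,.1405,.085],np.radians(deg),np.radians(30),sg)
        S=solve(p,r,14);ok=[(q,*elbow_wrist(q)) for q in S]
        ok=[x for x in ok if x[1][2]>.15 and x[2][2]>.1]
        print(deg,sg,len(S),len(ok),[ (x[0].round(2).tolist(),x[1].round(2).tolist()) for x in ok[:2]])
E
time python3 search.py
```

```text
Traceback (most recent call last):
  File "search.py", line 20, in <module>
    S=solve(p,r,14);ok=[(q,*elbow_wrist(q)) for q in S]
  File "search.py", line 13, in solve
    o=least_squares(lambda q:np.r_[10*err(q,p,r)],q0,bounds=(LO+.03,HI-.03),max_nfev=80)
ValueError: Initial guess is outside of provided bounds

real	0m1.348s
user	0m1.593s
sys	0m0.163s
```

```bash
sed -i 's/q0=LO+(HI-LO)\*rng.random(7)/q0=LO+.05+(HI-LO-.1)*rng.random(7)/' search.py; time timeout 500 python3 search.py
```

```text
0 1 1 1 [([-1.27, 0.85, 0.76, 2.52, 2.83, 0.83, 0.94], [0.14, 0.34, 0.63])]
0 -1 9 9 [([0.47, 1.14, -1.17, 2.47, 2.55, 1.54, -0.67], [0.4, -0.23, 0.49]), ([-0.96, 0.69, 0.41, 2.51, 2.66, 0.92, -1.84], [0.2, 0.24, 0.69])]
30 1 6 6 [([-1.08, 1.18, 1.07, 2.52, 3.59, 1.53, 0.68], [0.24, 0.39, 0.5]), ([-0.2, 0.63, 0.06, 2.5, 3.53, 1.04, 1.53], [0.29, 0.03, 0.7])]
30 -1 5 5 [([-0.01, 0.62, -0.14, 2.49, 3.5, 0.99, -1.49], [0.3, -0.03, 0.7]), ([0.71, 0.89, -0.93, 2.48, 3.19, 0.81, -0.77], [0.29, -0.28, 0.6])]
60 1 4 4 [([-0.82, 1.29, 1.18, 2.3, 4.06, 1.96, 0.95], [0.34, 0.33, 0.45]), ([-0.82, 1.29, 1.18, 2.3, 4.06, 1.96, 0.95], [0.34, 0.33, 0.45])]
60 -1 2 2 [([-0.51, 0.85, 0.74, 2.3, 4.3, 1.47, -1.95], [0.34, 0.16, 0.63]), ([-0.51, 0.85, 0.74, 2.3, 4.3, 1.47, -1.94], [0.34, 0.16, 0.63])]
90 1 7 7 [([0.84, 0.99, -0.89, 1.95, -0.5, 0.72, 0.59], [0.27, -0.33, 0.56]), ([0.24, 0.75, -0.1, 1.97, -1.16, 1.11, 1.09], [0.33, -0.11, 0.66])]
90 -1 1 1 [([0.38, 0.77, -0.28, 1.96, -1.06, 1.01, -2.12], [0.32, -0.16, 0.65])]
120 1 3 3 [([0.45, 0.95, -0.54, 1.64, -0.46, 1.26, 0.79], [0.36, -0.21, 0.58]), (
[... 1468 characters left out ...]
0.03, 0.52]), ([-0.11, 1.1, -0.88, 1.63, 1.2, 1.96, -1.41], [0.45, 0.02, 0.51])]
300 1 5 5 [([-1.38, 0.94, 0.75, 1.99, 0.6, 0.79, 2.38], [0.1, 0.39, 0.6]), ([-0.2, 0.92, -0.76, 1.95, 1.43, 1.68, 1.89], [0.4, 0.06, 0.59])]
300 -1 6 6 [([-0.2, 0.92, -0.75, 1.95, 1.43, 1.68, -1.25], [0.4, 0.06, 0.59]), ([-0.83, 0.75, 0.04, 1.97, 1.09, 1.18, -1.12], [0.25, 0.23, 0.66])]
330 1 3 3 [([-1.02, 0.68, 0.25, 2.28, 1.66, 0.86, 1.78], [0.19, 0.25, 0.69]), ([-1.62, 1.06, 0.99, 2.3, 1.53, 0.23, 1.66], [0.0, 0.43, 0.55])]
330 -1 8 8 [([-0.71, 0.66, -0.1, 2.27, 1.71, 1.06, -1.32], [0.25, 0.18, 0.69]), ([-1.21, 0.73, 0.47, 2.29, 1.63, 0.72, -1.4], [0.14, 0.3, 0.67])]
real	1m49.158s
user	1m45.994s
sys	0m0.119s
```

```bash
python3 - <<'E'
from search import *
np.set_printoptions(suppress=True,precision=3)
q=np.array([-0.1941,0.4814,0.5932,1.9382,-0.3591,0.8276,0.8543])
g=np.array([.5121,-.1776,.060]);ph=np.radians(104.95)
def go(c,phi,al,name,n=12):
    global q
    p,r=pose(c,np.radians(phi),np.radians(al),1);h=[];q0=q;q=track(q,p,r,n,h);h=np.array(h)
    print(name,q,'tcp',p,'err',np.linalg.norm(err(q,p,r)).round(5),'max',h.max(0),'min',h.min(0),'elb/wr',*elbow_wrist(q),'peak dq',np.abs(np.diff(np.vstack([q0,h]),axis=0)).max(0))
for phf in (105,120):
    q=np.array([-0.1941,0.4814,0.5932,1.9382,-0.3591,0.8276,0.8543])
    go(g,104.95,90,'down');go(g,104.95,60,'incl',6)
    go(g+[0,0,.12],104.95,60,'lift');go([.5235,.10,.2],(105+phf)/2,45,'mid');go([.5235,.1405,.14],phf,30,'tilt');go([.5235,.1405,.079],phf,30,'place')
E
```

```text
down [-0.132  0.593  0.518  1.967 -0.447  0.695  0.924] tcp [ 0.512 -0.178  0.049] err 0.0 max [-0.132  0.593  0.588  1.967 -0.366  0.816  0.924] min [-0.189  0.49   0.518  1.942 -0.447  0.695  0.86 ] elb/wr [0.275 0.008 0.715] [ 0.512 -0.178  0.354] peak dq [0.006 0.01  0.007 0.003 0.007 0.011 0.006]
incl [ 0.235  0.748  0.335  1.726 -0.634  1.195  1.18 ] tcp [ 0.511 -0.172  0.05 ] err 0.0 max [ 0.235  0.748  0.475  1.93  -0.488  1.195  1.18 ] min [-0.054  0.605  0.335  1.726 -0.634  0.775  0.985] elb/wr [ 0.321 -0.108  0.666] [ 0.55  -0.32   0.314] peak dq [0.078 0.036 0.044 0.042 0.041 0.085 0.061]
lift [ 0.201  0.58   0.381  1.686 -0.562  1.372  1.072] tcp [ 0.511 -0.172  0.17 ] err 0.0 max [ 0.232  0.732  0.381  1.725 -0.562  1.372  1.171] min [ 0.201  0.58   0.339  1.686 -0.628  1.209  1.072] elb/wr [ 0.259 -0.083  0.717] [ 0.55  -0.32   0.434] peak dq [0.003 0.015 0.004 0.006 0.006 0.016 0.009]
mid [-0.033  0.517  0.198  1.827 -0.832  1.324  0.853] tcp [0.521 0.108 0.192] err 0.0 max [ 0.181  0.57   0.369  1.827 -0.579  1.372  1.052] min [-0.033  0.517  0.198  1.704 -0.832  1.
[... 1847 characters left out ...]
262 -0.02   0.723] [ 0.603 -0.092  0.408] peak dq [0.021 0.009 0.018 0.015 0.021 0.004 0.015]
tilt [ 0.015  0.788  0.084  1.666 -0.84   1.529  1.047] tcp [0.519 0.149 0.135] err 0.0 max [ 0.015  0.788  0.177  1.758 -0.775  1.529  1.047] min [-0.033  0.571  0.084  1.666 -0.84   1.403  0.914] elb/wr [ 0.354 -0.036  0.649] [ 0.651 -0.08   0.287] peak dq [0.006 0.02  0.009 0.01  0.009 0.012 0.015]
place [ 0.02   0.886  0.077  1.656 -0.849  1.468  1.11 ] tcp [0.519 0.149 0.073] err 0.0 max [ 0.02   0.886  0.084  1.665 -0.841  1.524  1.11 ] min [ 0.015  0.796  0.077  1.656 -0.849  1.468  1.053] elb/wr [ 0.387 -0.038  0.612] [ 0.651 -0.08   0.226] peak dq [0.    0.008 0.001 0.001 0.001 0.005 0.006]
```

apply_moves:
  commands:
    - [[0, 0, -0.04, 0, 0, 0, -1], [0, 0, -0.08, 0, 0, 0, -1], [0, 0, -0.11, 0, 0, 0, -1], [0, 0, -0.128, 0, 0, 0, -1], [0, 0, -0.138, 0, 0, 0, -1], [0, 0, -0.139, 0, 0, 0, -1], [0, 0, -0.139, 0, 0, 0, 1], [0, 0, -0.139, 0, 0, 0, 1], [0, 0, -0.139, 0, 0, 0, 1], [0, 0, -0.139, 0, 0, 0, 1], [0, 0, -0.139, 0, 0, 0, 1], [0, 0, -0.139, 0, 0, 0, 1]]

```text
time_s: 6.42
position: [0.5123, -0.1776, 0.0509]
ee_rot: [0.609, 0.793, 0.0, 0.0]
force: [-1.0, 1.1, 0.3]
finger_gap: 0.0849
```

```bash
python3 st.py
```

```text
6.4167 j [-0.1339  0.5901  0.5212  1.9667 -0.4453  0.6985  0.9226] p [ 0.5123 -0.1776  0.0509] 
q [0.6091 0.7931 0.     0.0001] ty [0.9661 0.2581 0.0002] tz [ 0.0002 -0.0001 -1.    ] F [-0.9556  1.1214  0.3429] T [-0.0558 -0.0208  0.0207] gap 0.0848744055503063
```

apply_moves:
  commands:
    - [[0, 0, 0, 0.064, 0.017, 0, 1], [-0.001, 0.003, 0, 0.129, 0.034, 0, 1], [-0.002, 0.006, 0, 0.193, 0.052, 0, 1], [-0.003, 0.009, 0, 0.258, 0.069, 0, 1], [-0.003, 0.011, 0, 0.322, 0.086, 0, 1], [-0.003, 0.011, 0, 0.322, 0.086, 0, 1], [-0.003, 0.011, 0, 0.322, 0.086, 0, 1], [-0.003, 0.011, 0, 0.322, 0.086, 0, 1]]

```text
time_s: 7.08
position: [0.5107, -0.1718, 0.0506]
ee_rot: [0.588, 0.766, 0.157, -0.205]
force: [-0.5, 0.9, 0.9]
finger_gap: 0.0855
```

```bash
python3 st.py; python3 - <<'E'
from station import camera
import cv2
c=camera("scene");cv2.imwrite("pics/scene4.png",cv2.resize(c["frame"][110:230,180:340,::-1],None,fx=4,fy=4))
E
```

```text
7.0833 j [ 0.2305  0.743   0.3354  1.7314 -0.6346  1.1921  1.177 ] p [ 0.5107 -0.1718  0.0506] 
q [ 0.5884  0.7663  0.157  -0.2047] ty [ 0.9661  0.2583 -0.0002] tz [-0.129   0.4816 -0.8668] F [-0.5277  0.8873  0.894 ] T [-0.4677 -0.0969  0.022 ] gap 0.08548881322341244
```

View pics/scene4.png

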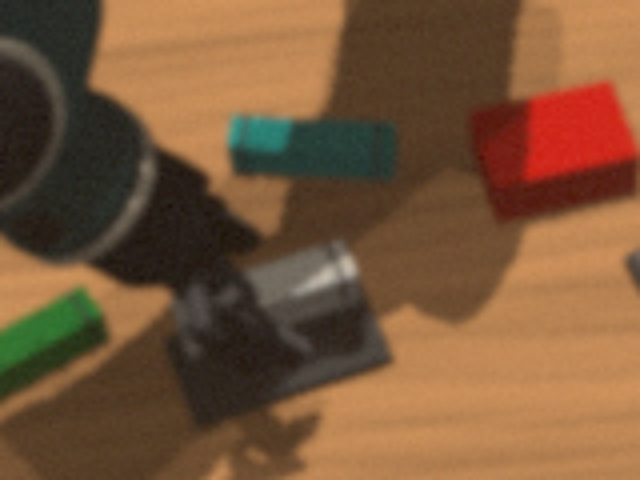

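apply_moves:
  commands:
    - [[0, 0, 0, 0, 0, 0, -1], [0, 0, 0, 0, 0, 0, -1], [0, 0, 0, 0, 0, 0, -1], [0, 0, 0, 0, 0, 0, -1], [0, 0, 0, 0, 0, 0, -1], [0, 0, 0, 0, 0, 0, -1], [0, 0, 0, 0, 0, 0, -1]]
  newtons: 90

```text
time_s: 7.72
position: [0.5108, -0.172, 0.0511]
ee_rot: [0.588, 0.766, 0.158, -0.205]
force: [-0.8, 0.9, 6.0]
finger_gap: 0.0266
```

```bash
python3 st.py
```

```text
7.7167 j [ 0.2313  0.7431  0.3355  1.7303 -0.6352  1.1943  1.1777] p [ 0.5108 -0.172   0.0511] 
q [ 0.5882  0.7662  0.1577 -0.2052] ty [0.9661 0.2582 0.0003] tz [-0.1288  0.4831 -0.8661] F [-0.8303  0.8992  5.9776] T [0.0766 0.0967 0.0487] gap 0.026641873859322606
```

apply_moves:
  commands:
    - [[0, 0, 0.04, 0, 0, 0, -1], [0, 0, 0.08, 0, 0, 0, -1], [0, 0, 0.12, 0, 0, 0, -1], [0, 0, 0.16, 0, 0, 0, -1], [0, 0, 0.2, 0, 0, 0, -1], [0, 0, 0.23, 0, 0, 0, -1], [0, 0, 0.24, 0, 0, 0, -1], [0, 0, 0.24, 0, 0, 0, -1], [0, 0, 0.24, 0, 0, 0, -1], [0, 0, 0.24, 0, 0, 0, -1], [0, 0, 0.24, 0, 0, 0, -1], [0, 0, 0.24, 0, 0, 0, -1]]

```text
time_s: 8.72
position: [0.5104, -0.172, 0.17]
ee_rot: [0.588, 0.766, 0.157, -0.206]
force: [0.9, 0.3, -3.2]
finger_gap: 0.0271
```

```bash
python3 st.py;python3 - <<'E'
from station import camera,get_obs
import numpy as np,cv2
T=[]
for i in range(8):
    c=camera("scene");o=get_obs();T.append(np.r_[o['force'],o['ft_torque']])
T=np.array(T);print(T.mean(0).round(4),T.std(0).round(3))
cv2.imwrite("pics/scene5.png",cv2.resize(c["frame"][90:230,150:340,::-1],None,fx=4,fy=4))
E
```

```text
8.7167 j [ 0.1969  0.5772  0.3818  1.6905 -0.5628  1.3705  1.0692] p [ 0.5104 -0.172   0.17  ] 
q [ 0.5884  0.7659  0.1574 -0.2058] ty [ 0.9661  0.258  -0.0011] tz [-0.1301  0.4833 -0.8657] F [ 0.9278  0.2502 -3.2062] T [-0.8833 -0.227   0.0113] gap 0.027052920411125943
[-0.1789 -0.0287 -3.7539 -0.8581 -0.2249  0.0065] [0.456 0.48  0.365 0.029 0.033 0.023]
```

View pics/scene5.png

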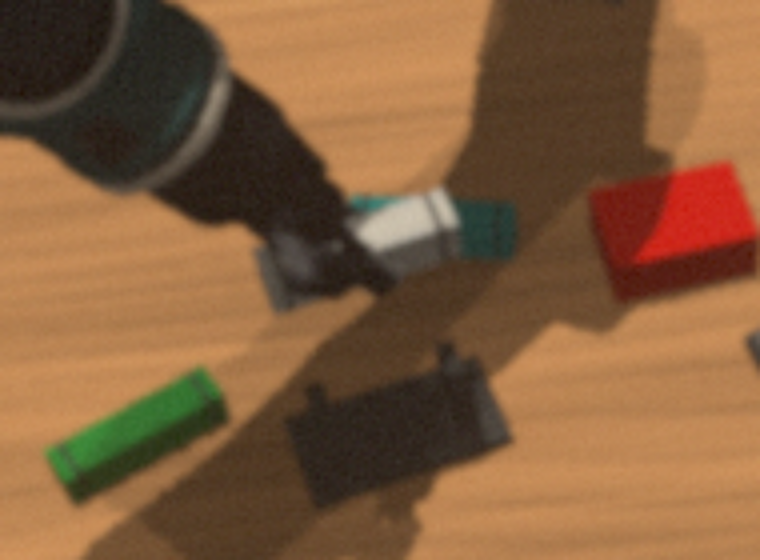

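apply_moves:
  commands:
    - [[0.001, 0.03, 0.005, 0.03, 0.008, 0, -1], [0.003, 0.1, 0.01, 0.1, 0.027, 0, -1], [0.006, 0.17, 0.01, 0.17, 0.045, 0, -1], [0.008, 0.24, 0.01, 0.24, 0.064, 0, -1], [0.01, 0.31, 0.01, 0.31, 0.083, 0, -1], [0.012, 0.38, 0.005, 0.38, 0.101, 0, -1], [0.015, 0.45, 0, 0.45, 0.12, 0, -1], [0.017, 0.52, -0.01, 0.52, 0.139, 0, -1], [0.019, 0.58, -0.02, 0.58, 0.155, 0, -1], [0.02, 0.62, -0.025, 0.62, 0.166, 0, -1], [0.021, 0.638, -0.03, 0.638, 0.17, 0, -1], [0.021, 0.643, -0.031, 0.644, 0.172, 0, -1]]

```text
time_s: 10.12
position: [0.5207, 0.1506, 0.1542]
ee_rot: [-0.43, -0.56, -0.43, 0.562]
force: [0.1, -1.1, -4.0]
finger_gap: 0.0268
```

apply_moves:
  commands:
    - [[0, 0, 0, 0, 0, 0, -1], [0, 0, 0, 0, 0, 0, -1], [0, 0, 0, 0, 0, 0, -1], [0, 0, 0, 0, 0, 0, -1]]

```text
time_s: 10.45
position: [0.5216, 0.1484, 0.1558]
ee_rot: [0.431, 0.562, 0.431, -0.56]
force: [0.4, -0.0, -4.1]
finger_gap: 0.0265
```

```bash
python3 st.py;python3 - <<'E'
from station import camera
import cv2
from h import *
for n in("scene","top"):
    c=camera(n);np.save(f"{n}6.npy",c["frame"])
    x=(c["frame"][90:230,300:490] if n=="scene" else c["frame"][140:280,190:380])
    cv2.imwrite(f"pics/{n}6.png",cv2.resize(x[:,:,::-1],None,fx=4,fy=4))
E
```

```text
10.45 j [ 0.224   0.9546 -0.0554  1.7334 -1.1414  1.7242  1.1415] p [0.5216 0.1484 0.1558] 
q [ 0.4311  0.5616  0.4307 -0.5596] ty [0.9664 0.2572 0.0012] tz [-0.2572  0.9664 -0.0026] F [ 0.4106 -0.0164 -4.1316] T [-1.783  -0.5695  0.0301] gap 0.026531539959242928
```

View pics/scene6.png

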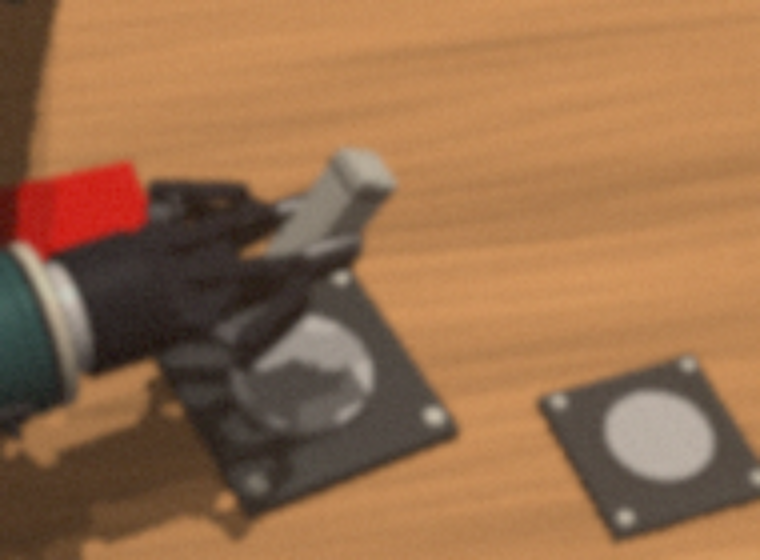

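View pics/top6.png

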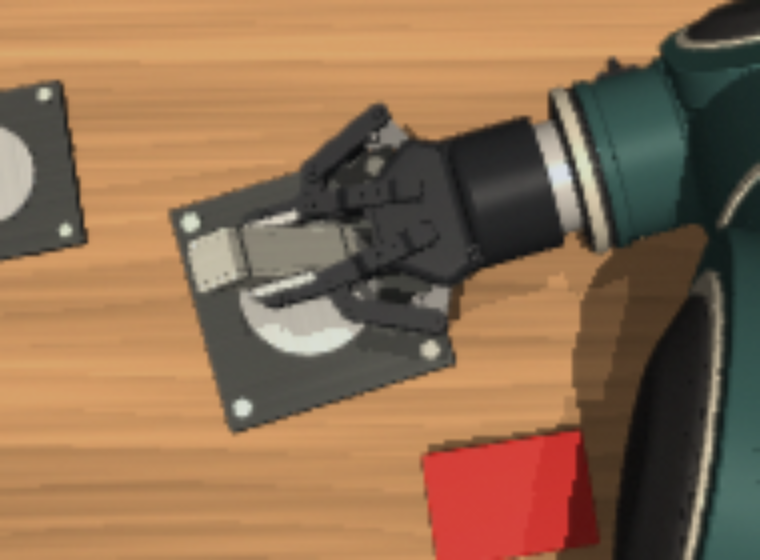

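I got the tilt sense wrong. The capsule needs 90° from level in the direction the tool already leans, so the tool would end up pointing 30° upward. The regrasp lean has to be the opposite way. I'll plan the return to the cradle and the opposite lean.

```bash
cat > sim2.py <<'E'
from search import *
np.set_printoptions(suppress=True,precision=3)
Y=np.array([.9661,.2581,0]);c=np.array([-.2581,.9661,0])
def P(g,a): # a: deg of tool from down toward c
    a=np.radians(a);tz=np.sin(a)*c-np.cos(a)*np.array([0,0,1.]);return np.array(g)+.011*tz,R.from_matrix(np.stack([np.cross(Y,tz),Y,tz],1))
def run(q,steps):
    for name,g,a,n in steps:
        p,r=P(g,a);h=[];q0=q;q=track(q,p,r,n,h);h=np.array(h)
        print(name,q,'tcp',p,'err',np.linalg.norm(err(q,p,r)).round(4),'\n  mn',h.min(0),'mx',h.max(0),'wr',elbow_wrist(q)[1],'dq',np.abs(np.diff(np.vstack([q0,h]),axis=0)).max(0))
    return q
E
python3 - <<'E'
from sim2 import *
q=np.array([.224,.9546,-.0554,1.7334,-1.1414,1.7242,1.1415]);G=np.array([.5121,-.1776,.0606])
for inc in(-20,-30):
    print(inc);run(q,[('back',G+[0,0,.12],30,12),('down',G,30,10),('re',G,inc,12),('lift',G+[0,0,.12],inc,10),('over',[.5235,.1405,.16],90+inc,14),('pl',[.5235,.1405,.079],90+inc,10)])
E
```

```text
-20
back [ 0.209  0.573  0.365  1.689 -0.555  1.368  1.062] tcp [ 0.511 -0.172  0.171] err 0.0 
  mn [ 0.209  0.573 -0.013  1.689 -1.094  1.368  1.062] mx [ 0.247  0.91   0.365  1.735 -0.555  1.706  1.128] wr [ 0.549 -0.317  0.431] dq [0.009 0.045 0.043 0.007 0.05  0.047 0.014]
down [ 0.242  0.741  0.321  1.73  -0.626  1.19   1.17 ] tcp [ 0.511 -0.172  0.051] err 0.0 
  mn [ 0.212  0.589  0.321  1.696 -0.626  1.19   1.073] mx [ 0.242  0.741  0.361  1.73  -0.561  1.349  1.17 ] wr [ 0.549 -0.317  0.311] dq [0.004 0.018 0.005 0.007 0.008 0.019 0.011]
re [-0.5    0.642  0.756  2.095 -0.246  0.423  0.597] tcp [ 0.513 -0.181  0.05 ] err 0.0 
  mn [-0.5    0.582  0.339  1.764 -0.607  0.423  0.597] mx [ 0.203  0.711  0.756  2.095 -0.246  1.121  1.149] wr [ 0.487 -0.082  0.332] dq [0.087 0.03  0.063 0.034 0.041 0.07  0.068]
lift [-0.68   0.452  0.972  2.04  -0.096  0.671  0.543] tcp [ 0.513 -0.181  0.17 ] err 0.0 
  mn [-0.68   0.452  0.778  2.04  -0.233  0.447  0.543] mx [-0.517  0.622  0.972  2.092 -0.096  0.671  0.593] wr [ 0.487 -0.082  0.452] dq [0.018 0.02  0.022 0.009 0.016 0.026 0.007
[... 1487 characters left out ...]
27  2.097 -0.19   0.35   0.451] mx [-0.717  0.735  1.153  2.14  -0.076  0.566  0.458] wr [ 0.475 -0.038  0.431] dq [0.02  0.019 0.025 0.008 0.014 0.025 0.002]
over [-0.162  0.713  0.373  1.832 -1.118  1.526  1.076] tcp [0.521 0.15  0.154] err 0.0 
  mn [-0.836  0.428  0.373  1.832 -1.118  0.647  0.501] mx [-0.162  0.713  1.085  2.066 -0.119  1.526  1.076] wr [ 0.588 -0.101  0.304] dq [0.071 0.064 0.074 0.031 0.088 0.081 0.059]
pl [-0.139  0.853  0.341  1.822 -1.163  1.467  1.189] tcp [0.521 0.15  0.073] err 0.0 
  mn [-0.16   0.726  0.341  1.822 -1.163  1.467  1.088] mx [-0.139  0.853  0.37   1.832 -1.122  1.52   1.189] wr [ 0.588 -0.101  0.223] dq [0.002 0.014 0.003 0.002 0.005 0.006 0.012]
```

apply_moves:
  commands:
    - [[-0.001, -0.03, 0.01, -0.03, -0.008, 0, -1], [-0.003, -0.1, 0.02, -0.1, -0.027, 0, -1], [-0.006, -0.17, 0.03, -0.17, -0.045, 0, -1], [-0.008, -0.24, 0.035, -0.24, -0.064, 0, -1], [-0.01, -0.31, 0.035, -0.31, -0.083, 0, -1], [-0.012, -0.38, 0.035, -0.38, -0.101, 0, -1], [-0.015, -0.45, 0.035, -0.45, -0.12, 0, -1], [-0.017, -0.52, 0.034, -0.52, -0.139, 0, -1], [-0.019, -0.58, 0.033, -0.58, -0.155, 0, -1], [-0.02, -0.62, 0.032, -0.62, -0.166, 0, -1], [-0.021, -0.638, 0.031, -0.638, -0.17, 0, -1], [-0.021, -0.643, 0.031, -0.644, -0.172, 0, -1]]

```text
time_s: 11.55
position: [0.5105, -0.1726, 0.1714]
ee_rot: [0.589, 0.766, 0.158, -0.205]
force: [0.1, 1.2, -3.5]
finger_gap: 0.0268
```

apply_moves:
  commands:
    - [[0, 0, 0, 0, 0, 0, -1], [0, 0, 0, 0, 0, 0, -1], [0, 0, 0, 0, 0, 0, -1], [0, 0, 0, 0, 0, 0, -1]]

```text
time_s: 11.88
position: [0.5106, -0.1714, 0.1703]
ee_rot: [0.588, 0.766, 0.158, -0.206]
force: [-0.0, 0.2, -5.6]
finger_gap: 0.0269
```

```bash
python3 st.py;python3 - <<'E'
from station import camera
import cv2
c=camera("scene");cv2.imwrite("pics/scene7.png",cv2.resize(c["frame"][90:230,150:340,::-1],None,fx=4,fy=4))
E
```

```text
11.8833 j [ 0.2138  0.5734  0.3572  1.6896 -0.5526  1.3663  1.0593] p [ 0.5106 -0.1714  0.1703] 
q [ 0.5881  0.766   0.1578 -0.2062] ty [ 0.966   0.2585 -0.0008] tz [-0.1303  0.4842 -0.8652] F [-0.0151  0.1568 -5.6249] T [-0.8376 -0.2183  0.0128] gap 0.02689660834668312
```

View pics/scene7.png

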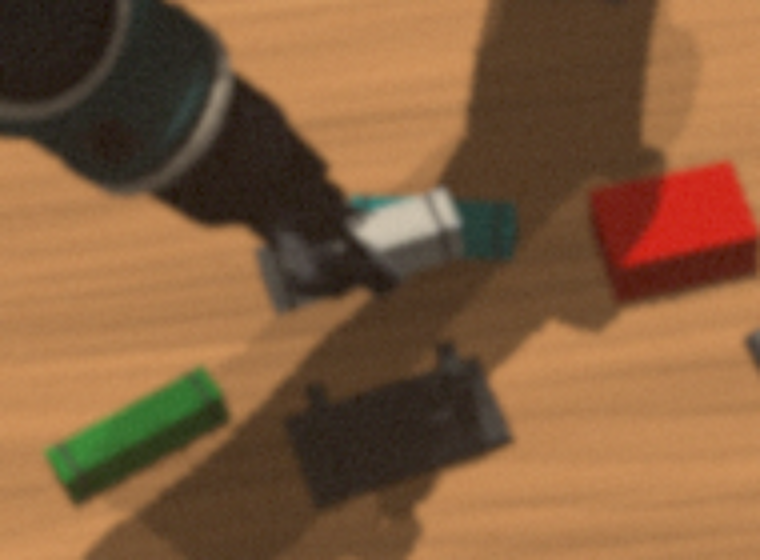

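apply_moves:
  commands:
    - [[0, 0, -0.06, 0, 0, 0, -1], [0, 0, -0.12, 0, 0, 0, -1], [0, 0, -0.17, 0, 0, 0, -1], [0, 0, -0.2, 0, 0, 0, -1], [0, 0, -0.22, 0, 0, 0, -1], [0, 0, -0.233, 0, 0, 0, -1], [0, 0, -0.239, 0, 0, 0, -1], [0, 0, -0.24, 0, 0, 0, -1], [0, 0, -0.24, 0, 0, 0, -1]]

```text
time_s: 12.68
position: [0.5112, -0.1724, 0.0516]
ee_rot: [0.588, 0.766, 0.158, -0.205]
force: [-0.1, 0.5, -3.4]
finger_gap: 0.0267
```

```bash
python3 st.py
```

```text
12.6833 j [ 0.2464  0.739   0.3146  1.7292 -0.6221  1.1881  1.1669] p [ 0.5112 -0.1724  0.0516] 
q [ 0.5883  0.7662  0.1578 -0.2046] ty [0.9662 0.258  0.001 ] tz [-0.128   0.4826 -0.8665] F [-0.0764  0.5331 -3.3821] T [-0.8707 -0.1963 -0.0114] gap 0.02665819719347594
```

apply_moves:
  commands:
    - [[0, 0, -0.002, 0, 0, 0, -1], [0, 0, -0.002, 0, 0, 0, -1], [0, 0, -0.002, 0, 0, 0, 1], [0, 0, -0.002, 0, 0, 0, 1], [0, 0, -0.002, 0, 0, 0, 1], [0, 0, -0.002, 0, 0, 0, 1], [0, 0, -0.002, 0, 0, 0, 1], [0, 0, -0.002, 0, 0, 0, 1]]

```text
time_s: 13.35
position: [0.5107, -0.1721, 0.0498]
ee_rot: [0.588, 0.766, 0.158, -0.205]
force: [0.0, 0.6, 0.3]
finger_gap: 0.0851
```

```bash
python3 st.py
```

```text
13.35 j [ 0.2468  0.7416  0.3139  1.7299 -0.6228  1.1863  1.168 ] p [ 0.5107 -0.1721  0.0498] 
q [ 0.5883  0.7661  0.1576 -0.2052] ty [ 0.9661  0.2581 -0.    ] tz [-0.129   0.4829 -0.8661] F [0.0418 0.6234 0.3283] T [-0.4378 -0.114  -0.0089] gap 0.08513295525163196
```

apply_moves:
  commands:
    - [[0.001, -0.002, 0, -0.06, -0.016, 0, 1], [0.001, -0.004, 0, -0.12, -0.032, 0, 1], [0.002, -0.006, 0, -0.18, -0.048, 0, 1], [0.002, -0.008, 0, -0.24, -0.064, 0, 1], [0.003, -0.01, 0, -0.3, -0.08, 0, 1], [0.003, -0.012, 0, -0.36, -0.096, 0, 1], [0.004, -0.014, 0, -0.42, -0.112, 0, 1], [0.004, -0.016, 0, -0.48, -0.128, 0, 1], [0.005, -0.018, 0, -0.54, -0.144, 0, 1], [0.006, -0.02, 0, -0.6, -0.16, 0, 1], [0.006, -0.021, 0, -0.644, -0.172, 0, 1], [0.006, -0.021, 0, -0.644, -0.172, 0, 1]]

```text
time_s: 14.35
position: [0.5139, -0.1788, 0.0484]
ee_rot: [0.585, 0.768, -0.16, 0.207]
force: [-0.3, 1.3, -1.6]
finger_gap: 0.0852
```

apply_moves:
  commands:
    - [[0, 0, 0, 0, 0, 0, 1], [0, 0, 0, 0, 0, 0, 1], [0, 0, 0, 0, 0, 0, 1]]

```text
time_s: 14.6
position: [0.5136, -0.1838, 0.0502]
ee_rot: [0.59, 0.765, -0.157, 0.205]
force: [-0.3, -0.2, 0.6]
finger_gap: 0.0851
```

```bash
python3 st.py;python3 - <<'E'
from station import camera
import cv2
c=camera("scene");cv2.imwrite("pics/scene8.png",cv2.resize(c["frame"][90:230,150:340,::-1],None,fx=4,fy=4))
E
```

```text
14.6 j [-0.6928  0.7534  0.8976  2.1408 -0.1971  0.3254  0.4445] p [ 0.5136 -0.1838  0.0502] 
q [ 0.5896  0.7654 -0.1569  0.2046] ty [0.9668 0.2555 0.0012] tz [ 0.1283 -0.4815 -0.867 ] F [-0.2884 -0.2481  0.6391] T [0.5313 0.1262 0.0335] gap 0.08509087003403788
```

View pics/scene8.png

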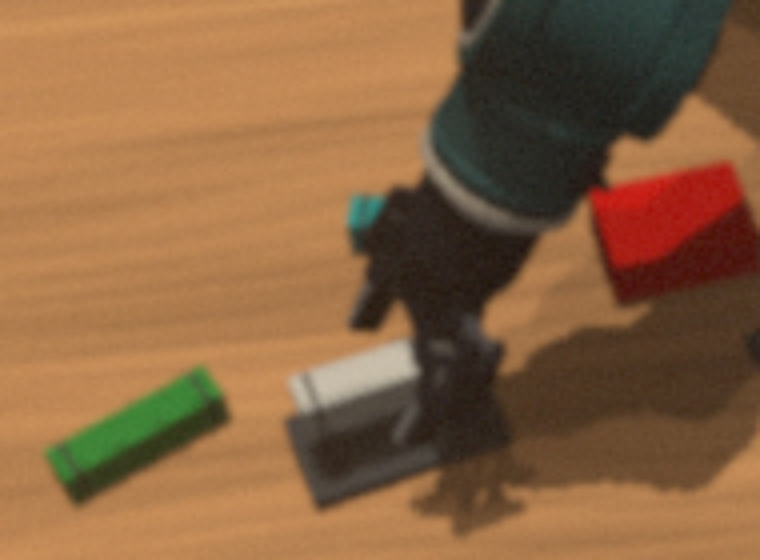

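```bash
cat > tq.py <<'E'
from station import camera,get_obs
import numpy as np
T=[]
for i in range(10):
    camera("top");o=get_obs();T.append(np.r_[o['force'],o['ft_torque']])
T=np.array(T);m=T.mean(0);print(m.round(3),'about jaw axis',m[3]*.9661+m[4]*.2581,'se',T[:,3].std()/3,o['time_s'])
E
python3 tq.py
```

```text
[-0.134 -0.184  0.387  0.501  0.118  0.006] about jaw axis 0.5142753622112843 se 0.007886590425999035 15.15
```

apply_moves:
  commands:
    - [[0, 0, 0, 0, 0, 0, -1], [0, 0, 0, 0, 0, 0, -1], [0, 0, 0, 0, 0, 0, -1], [0, 0, 0, 0, 0, 0, -1], [0, 0, 0, 0, 0, 0, -1], [0, 0, 0, 0, 0, 0, -1], [0, 0, 0, 0, 0, 0, -1]]
  newtons: 90

```text
time_s: 15.73
position: [0.5137, -0.1825, 0.0499]
ee_rot: [0.588, 0.766, -0.158, 0.205]
force: [-3.9, 4.4, 8.7]
finger_gap: 0.0273
```

apply_moves:
  commands:
    - [[0, 0, 0.04, 0, 0, 0, -1], [0, 0, 0.08, 0, 0, 0, -1], [0, 0, 0.12, 0, 0, 0, -1], [0, 0, 0.16, 0, 0, 0, -1], [0, 0, 0.2, 0, 0, 0, -1], [0, 0, 0.23, 0, 0, 0, -1], [0, 0, 0.24, 0, 0, 0, -1], [0, 0, 0.24, 0, 0, 0, -1], [0, 0, 0.24, 0, 0, 0, -1], [0, 0, 0.24, 0, 0, 0, -1], [0, 0, 0.24, 0, 0, 0, -1], [0, 0, 0.24, 0, 0, 0, -1]]

```text
time_s: 16.73
position: [0.5133, -0.1827, 0.1692]
ee_rot: [0.588, 0.766, -0.158, 0.205]
force: [0.5, -0.1, -4.6]
finger_gap: 0.0271
```

```bash
python3 tq.py; python3 st.py
```

```text
[-0.139  0.106 -3.938  0.995  0.273 -0.006] about jaw axis 1.032036953213427 se 0.008007403101315968 17.2333
17.2333 j [-0.884   0.5736  1.1466  2.0979 -0.071   0.5636  0.4518] p [ 0.5137 -0.1826  0.1698] 
q [ 0.5884  0.7661 -0.1576  0.2052] ty [ 0.9662  0.258  -0.    ] tz [ 0.1289 -0.483  -0.866 ] F [ 0.8151  0.3498 -3.1709] T [1.0367 0.2988 0.056 ] gap 0.027000744357325183
```

```bash
python3 - <<'E'
from kin import *
np.set_printoptions(suppress=True,precision=3)
q=np.array([-0.884,0.5736,1.1466,2.0979,-0.071,0.5636,0.4518])
p0,r0=fk(q);print(p0)
Y=r0.as_matrix()[:,1]
r1=R.from_rotvec(np.radians(60)*Y)*r0
r2=R.from_rotvec([0,0,np.radians(15)])*R.from_rotvec(np.radians(90)*Y)*r0
tz2=r2.as_matrix()[:,2]
cap=r2.apply(r0.inv().apply(np.array([.2581,-.9661,0])));print('heavy dir final',cap,'tz2',tz2)
C=np.array([.5235,.1405,.15]);pf=C+.011*tz2;p1=p0+.75*(pf-p0)+[0,0,.02]
for nm,p,r,n in(('1',p1,r1,11),('2',pf,r2,8),('3',pf-[0,0,.07],r2,8)):
    pa,ra=fk(q);h=[];q0=q;q=track(q,p,r,n,h);h=np.array(h)
    print(nm,'shift',(p-pa)/.5,'turn',(r*ra.inv()).as_rotvec()/(np.pi/2),'q',q,'mn',h.min(0),'mx',h.max(0),'wr',*elbow_wrist(q),'dq',np.abs(np.diff(np.vstack([q0,h]),axis=0)).max(0))
E
```

```text
[ 0.514 -0.183  0.17 ]
heavy dir final [ 0.  0. -1.] tz2 [-0.432  0.75  -0.5  ]
1 shift [0.008 0.497 0.002] turn [ 0.644  0.172 -0.   ] q [-0.385  0.5    0.605  1.884 -0.795  1.241  0.881] mn [-0.849  0.419  0.605  1.884 -0.795  0.636  0.484] mx [-0.385  0.517  1.093  2.072 -0.106  1.241  0.881] wr [0.226 0.062 0.734] [ 0.556 -0.079  0.431] dq [0.053 0.056 0.06  0.026 0.076 0.073 0.045]
2 shift [ 0.003  0.166 -0.053] turn [0.309 0.128 0.163] q [-0.187  0.799  0.364  1.681 -0.968  1.651  1.135] mn [-0.351  0.535  0.364  1.681 -0.968  1.297  0.924] mx [-0.187  0.799  0.575  1.861 -0.827  1.651  1.135] wr [0.355 0.037 0.643] [ 0.648 -0.076  0.294] dq [0.034 0.04  0.031 0.029 0.032 0.055 0.043]
3 shift [ 0.   -0.   -0.14] turn [0. 0. 0.] q [-0.172  0.91   0.342  1.671 -0.993  1.588  1.212] mn [-0.185  0.813  0.342  1.671 -0.993  1.588  1.145] mx [-0.172  0.91   0.361  1.681 -0.971  1.643  1.212] wr [0.392 0.038 0.601] [ 0.648 -0.076  0.224] dq [0.002 0.014 0.003 0.002 0.003 0.008 0.01 ]
```

apply_moves:
  commands:
    - [[0, 0.03, 0.004, 0.04, 0.011, 0, -1], [0.001, 0.07, 0.01, 0.09, 0.024, 0, -1], [0.002, 0.12, 0.015, 0.15, 0.04, 0, -1], [0.003, 0.17, 0.018, 0.22, 0.059, 0, -1], [0.004, 0.22, 0.02, 0.29, 0.077, 0, -1], [0.005, 0.27, 0.02, 0.36, 0.096, 0, -1], [0.006, 0.33, 0.015, 0.43, 0.115, 0, -1], [0.007, 0.39, 0.01, 0.5, 0.133, 0, -1], [0.008, 0.44, 0.005, 0.57, 0.152, 0, -1], [0.008, 0.48, 0.002, 0.62, 0.166, 0, -1], [0.008, 0.497, 0.002, 0.644, 0.172, 0, -1], [0.008, 0.497, 0.002, 0.644, 0.172, 0, -1]]

```text
time_s: 18.23
position: [0.5175, 0.0659, 0.1698]
ee_rot: [0.589, 0.766, 0.158, -0.206]
force: [-0.6, -1.1, -4.4]
finger_gap: 0.0272
```

apply_moves:
  commands:
    - [[0, 0.015, -0.005, 0.03, 0.012, 0.016, -1], [0.001, 0.04, -0.012, 0.08, 0.033, 0.042, -1], [0.001, 0.07, -0.022, 0.13, 0.054, 0.069, -1], [0.002, 0.1, -0.032, 0.18, 0.075, 0.095, -1], [0.002, 0.13, -0.042, 0.23, 0.095, 0.121, -1], [0.003, 0.15, -0.048, 0.28, 0.116, 0.148, -1], [0.003, 0.163, -0.052, 0.3, 0.124, 0.158, -1], [0.003, 0.166, -0.053, 0.309, 0.128, 0.163, -1], [0.003, 0.166, -0.053, 0.309, 0.128, 0.163, -1], [0.003, 0.166, -0.053, 0.309, 0.128, 0.163, -1], [0.003, 0.166, -0.053, 0.309, 0.128, 0.163, -1], [0.003, 0.166, -0.053, 0.309, 0.128, 0.163, -1]]

```text
time_s: 19.23
position: [0.5193, 0.1487, 0.1451]
ee_rot: [0.433, 0.75, 0.25, -0.432]
force: [0.9, 0.1, -3.0]
finger_gap: 0.0273
```

```bash
python3 st.py;python3 - <<'E'
from station import camera
import cv2
from h import *
for n in("scene","top"):
    c=camera(n);np.save(f"{n}9.npy",c["frame"])
    x=(c["frame"][90:230,300:490] if n=="scene" else c["frame"][140:280,190:380])
    cv2.imwrite(f"pics/{n}9.png",cv2.resize(x[:,:,::-1],None,fx=4,fy=4))
E
```

```text
19.2333 j [-0.1947  0.7997  0.3743  1.6799 -0.9717  1.6554  1.1368] p [0.5193 0.1487 0.1451] 
q [ 0.4335  0.7503  0.25   -0.432 ] ty [0.8665 0.4992 0.0006] tz [-0.4316  0.7496 -0.5017] F [ 0.9474  0.0622 -2.9603] T [-1.4567 -0.7592  0.0097] gap 0.027282810249413092
```

View pics/scene9.png

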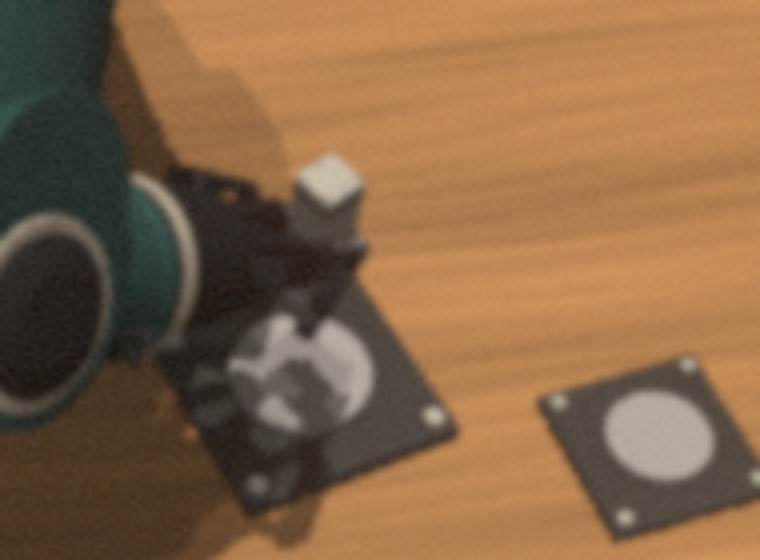

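View pics/top9.png

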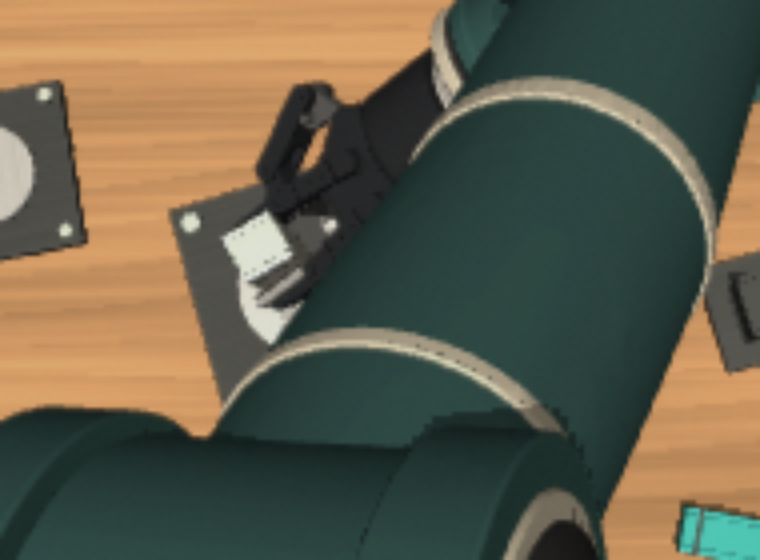

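```bash
python3 - <<'E'
from h import *
print(at('scene',382.2,135.2,.2055),at('top',254.2,201,.2055))
E
```

```text
[0.52917368 0.13733221 0.2055    ] [0.52382778 0.1393193  0.2055    ]
```

apply_moves:
  commands:
    - [[0, 0, -0.03, 0, 0, 0, -1], [0, 0, -0.06, 0, 0, 0, -1], [0, 0, -0.09, 0, 0, 0, -1], [0, 0, -0.115, 0, 0, 0, -1], [0, 0, -0.13, 0, 0, 0, -1], [0, 0, -0.138, 0, 0, 0, -1], [0, 0, -0.142, 0, 0, 0, -1], [0, 0, -0.142, 0, 0, 0, -1], [0, 0, -0.142, 0, 0, 0, -1]]

```text
time_s: 20.08
position: [0.5185, 0.1489, 0.0748]
ee_rot: [0.432, 0.749, 0.25, -0.435]
force: [-8.6, -4.4, 19.5]
finger_gap: 0.0272
```

```bash
python3 st.py
```

```text
20.0833 j [-0.1781  0.9139  0.3505  1.6697 -0.9976  1.5974  1.2153] p [0.5185 0.1489 0.0748] 
q [ 0.4324  0.7492  0.2504 -0.4347] ty [ 0.8657  0.5006 -0.0008] tz [-0.4349  0.7511 -0.4967] F [-8.631  -4.4151 19.4636] T [1.3561 2.604  1.8206] gap 0.027225574428380597
```

apply_moves:
  commands:
    - [[0, 0, -0.002, 0, 0, 0, -1], [0, 0, -0.004, 0, 0, 0, -1], [0, 0, -0.004, 0, 0, 0, -1]]

```text
time_s: 20.33
position: [0.5185, 0.1488, 0.0747]
ee_rot: [0.432, 0.749, 0.251, -0.435]
force: [-13.7, -10.1, 43.3]
finger_gap: 0.0268
```

```bash
python3 st.py
```

```text
20.3333 j [-0.1773  0.9154  0.3503  1.6689 -0.9984  1.5995  1.2173] p [0.5185 0.1488 0.0747] 
q [ 0.4317  0.7489  0.2512 -0.4355] ty [0.8654 0.5011 0.0003] tz [-0.4354  0.7522 -0.4945] F [-13.6513 -10.0934  43.3427] T [4.2319 5.2797 2.9405] gap 0.02683274257306195
```

apply_moves:
  commands:
    - [[0, 0, 0.004, 0, 0, 0, -1], [0, 0, 0.007, 0, 0, 0, -1], [0, 0, 0.007, 0, 0, 0, -1], [0, 0, 0.007, 0, 0, 0, -1]]

```text
time_s: 20.67
position: [0.5194, 0.1488, 0.0748]
ee_rot: [0.433, 0.75, 0.25, -0.433]
force: [1.3, -2.1, 2.5]
finger_gap: 0.0271
```

```bash
python3 st.py; python3 - <<'E'
from station import camera
import cv2
c=camera("scene")["frame"]
cv2.imwrite("pics/scene10.png",cv2.resize(c[90:230,300:490,::-1],None,fx=4,fy=4))
E
```

```text
20.6667 j [-0.1787  0.9126  0.351   1.6695 -0.9978  1.5944  1.214 ] p [0.5194 0.1488 0.0748] 
q [ 0.4332  0.7498  0.2501 -0.433 ] ty [ 0.8663  0.4995 -0.0001] tz [-0.4326  0.7503 -0.4999] F [ 1.2635 -2.0903  2.4854] T [-0.6996 -0.3492 -0.0308] gap 0.027051453484023016
```

View pics/scene10.png

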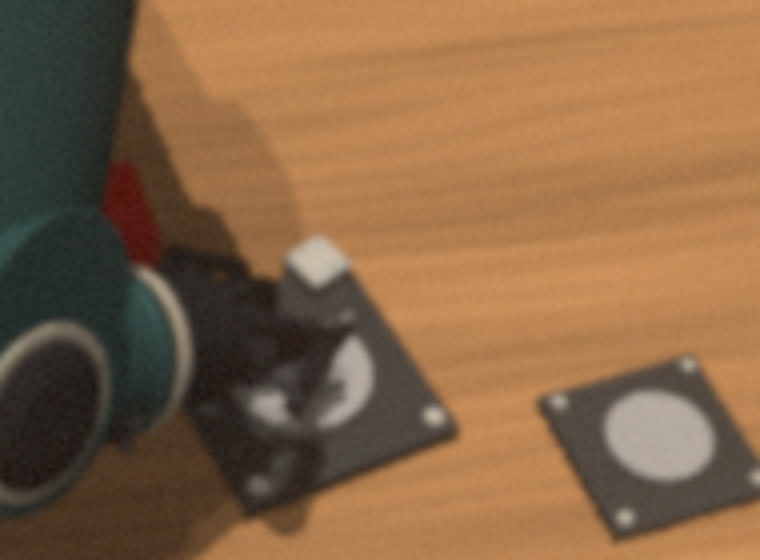

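apply_moves:
  commands:
    - [[0, 0, 0, 0, 0, 0, -0.2], [0, 0, 0, 0, 0, 0, -0.1], [0, 0, 0, 0, 0, 0, 0.1], [0, 0, 0, 0, 0, 0, 0.4], [0, 0, 0, 0, 0, 0, 0.8], [0, 0, 0, 0, 0, 0, 1], [0, 0, 0, 0, 0, 0, 1], [0, 0, 0, 0, 0, 0, 1], [0, 0, 0, 0, 0, 0, 1]]

```text
time_s: 21.47
position: [0.5192, 0.1489, 0.0748]
ee_rot: [0.433, 0.75, 0.25, -0.433]
force: [0.3, 0.5, -0.2]
finger_gap: 0.0851
```

```bash
python3 st.py; python3 - <<'E'
from station import camera
import cv2
c=camera("scene")["frame"]
cv2.imwrite("pics/scene11.png",cv2.resize(c[90:230,300:490,::-1],None,fx=4,fy=4))
E
```

```text
21.4667 j [-0.1788  0.9125  0.3509  1.6699 -0.9975  1.5943  1.2139] p [0.5192 0.1489 0.0748] 
q [ 0.4332  0.7498  0.25   -0.4331] ty [ 0.8662  0.4997 -0.0004] tz [-0.433   0.7501 -0.4999] F [ 0.2928  0.4765 -0.2341] T [-0.8    -0.4569 -0.0111] gap 0.08511439632385506
```

View pics/scene11.png

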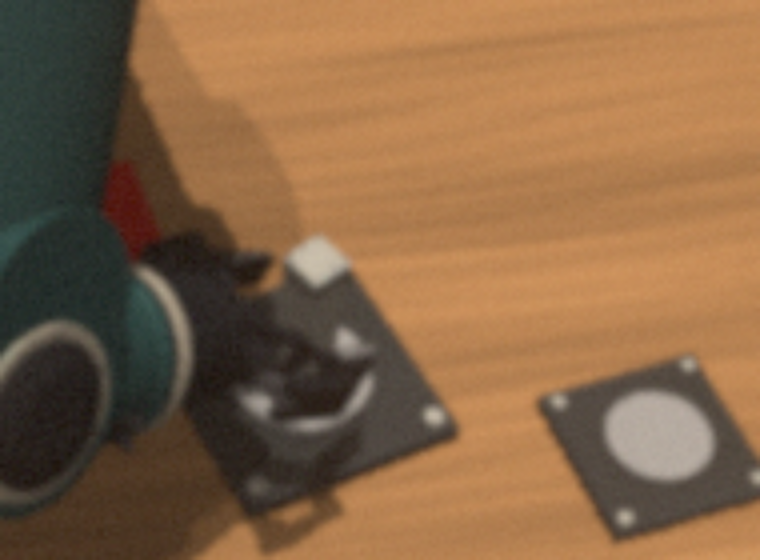

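apply_moves:
  commands:
    - [[0.008, -0.015, 0.01, 0, 0, 0, 1], [0.022, -0.0375, 0.025, 0, 0, 0, 1], [0.039, -0.0675, 0.045, 0, 0, 0, 1], [0.056, -0.0975, 0.065, 0, 0, 0, 1], [0.074, -0.1275, 0.085, 0, 0, 0, 1], [0.091, -0.1575, 0.105, 0, 0, 0, 1], [0.108, -0.1875, 0.135, 0, 0, 0, 1], [0.12, -0.21, 0.18, 0, 0, 0, 1], [0.125, -0.22, 0.23, 0, 0, 0, 1], [0.125, -0.23, 0.27, 0, 0, 0, 1], [0.125, -0.24, 0.3, 0, 0, 0, 1], [0.125, -0.24, 0.3, 0, 0, 0, 1]]

```text
time_s: 22.52
position: [0.5826, 0.0264, 0.2281]
ee_rot: [0.434, 0.751, 0.251, -0.431]
force: [0.5, -0.1, -0.9]
finger_gap: 0.0849
```

```bash
python3 st.py; python3 - <<'E'
from station import camera
import cv2
for n in("scene","top"):
    c=camera(n)["frame"];cv2.imwrite(f"pics/{n}12.png",c[:,:,::-1])
    x=(c[90:230,300:490] if n=="scene" else c[140:280,190:380])
    cv2.imwrite(f"pics/{n}12z.png",cv2.resize(x[:,:,::-1],None,fx=4,fy=4))
E
```

```text
22.5167 j [-0.0335  0.8196  0.4293  1.4114 -0.8903  1.9103  1.0735] p [0.5826 0.0264 0.2281] 
q [ 0.4338  0.7505  0.2506 -0.431 ] ty [0.8671 0.4981 0.0023] tz [-0.4295  0.75   -0.5029] F [ 0.5361 -0.0648 -0.9086] T [-0.7847 -0.4385  0.0105] gap 0.08493775136898211
```

View pics/scene12.png

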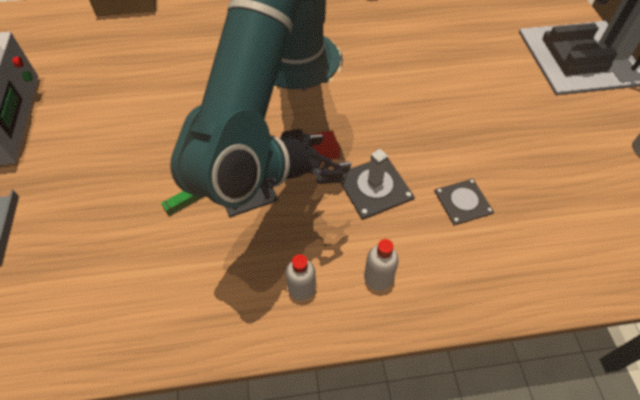

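View pics/scene12z.png

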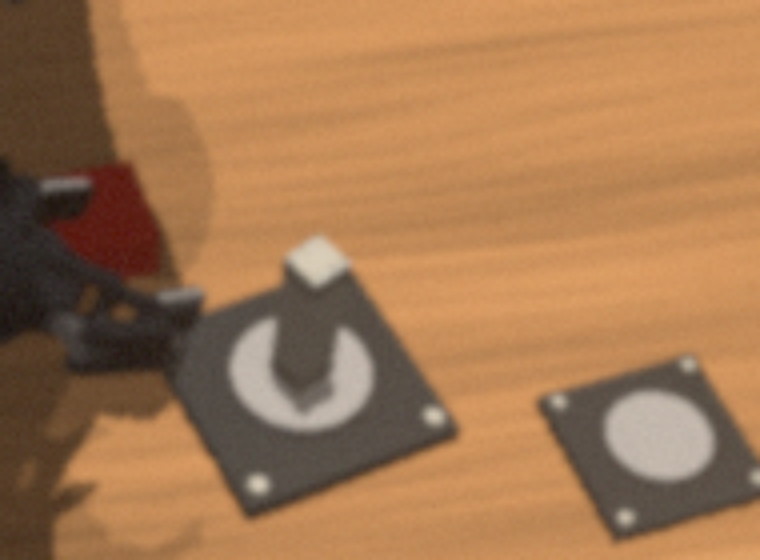

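View pics/top12.png

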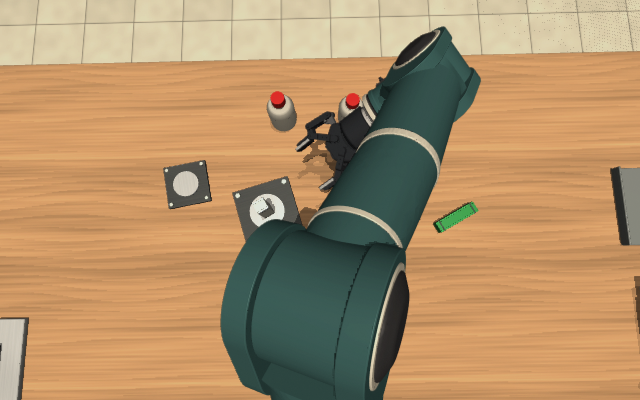

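apply_moves:
  commands:
    - [[0, 0, 0.04, 0, 0, 0, 1], [0, 0, 0.06, 0, 0, 0, 1], [0, 0, 0.06, 0, 0, 0, 1], [0, 0, 0.06, 0, 0, 0, 1], [0, 0, 0.06, 0, 0, 0, 1], [0, 0, 0.06, 0, 0, 0, 1]]

```text
time_s: 23.12
position: [0.5815, 0.029, 0.2544]
ee_rot: [0.433, 0.75, 0.25, -0.433]
force: [-0.5, -0.2, -0.2]
finger_gap: 0.0857
```

```bash
python3 - <<'E'
from station import camera,get_obs,sign_off
import cv2,numpy as np
c=camera("scene")["frame"].astype(int);a=np.load('scene0.npy').astype(int)
red=lambda s:(s[...,0]>120)&(s[...,1]<60)
for b in((280,250,320,305),(360,235,405,295)):
    x0,y0,x1,y1=b
    print([np.argwhere(red(i[y0:y1,x0:x1])).mean(0).round(2) for i in(a,c)])
cv2.imwrite("pics/end.png",cv2.resize(c[90:230,300:490,::-1].astype(np.uint8),None,fx=4,fy=4))
o=get_obs();print(o['time_s'],o['force'],np.abs(o['qd']).max())
print(sign_off())
E
```

```text
[array([12.  , 19.29]), array([11.18, 19.02])]
[array([11.21, 25.16]), array([11.71, 24.99])]
23.1667 [-1.4011379   0.39155764  0.57506136] 0.0031889484973529362
the job is handed in; nothing more can be done
None
```

View pics/end.png

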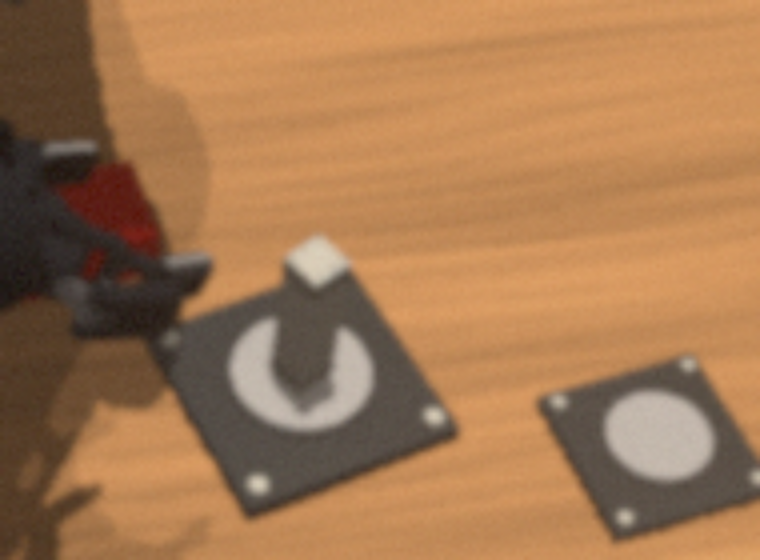

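The capsule is standing upright on the larger pad, heavy end down, and released. I handed the job in at 23.2 s.

- **Finding the heavy end:** I lifted the capsule level and held it. The wrist moment was about +0.07 N m about the jaw axis, so the heavy end was the one towards −y. Comparing loaded and unloaded readings at ±30° tool lean gave about +0.05 N m, the same sign.
- **Regrasping:** I set the capsule back in the cradle twice. The first regrasp leaned the wrong way, which was my sign error; I noticed it over the pad. I then leaned the other way, lifted, tilted 90° with the heavy end down, and set it on the pad.
- **Contact force:** While setting it down I pressed the capsule onto the pad with about 43 N at the wrist for a moment. I backed off to about 2.5 N before opening. This was through the grip, not the gripper body, and well under the 120 N wrist limit.
- **Last checks:**
  - **Capsule:** The final picture shows it upright, with its foot well inside the pad rim. At hover I measured its top face 0 to 6 mm from the pad centre, and the two cameras differed by about 5 mm.
  - **Robot:** The arm was clear and still, with force readings at noise level.
  - **Bottles:** Both caps are within 1 pixel of where they started in the scene view.
  - **Carton:** It is partly hidden by the arm in the last pictures. It looked untouched, but I did not measure it.

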